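# Load, bolt and start the enamel drying rack

### The job

Lay every copper tube from the bench level across the two rows of notches of the drying rack, one tube in each facing pair of notches, and then push the rack's bolt fully home into its keeper. Only after that, slide the dust cover of the start box fully aside, press the start button all the way down, and slide the cover fully shut again. At the end all the tubes must lie level in their notches with the bolt home; leave the dishes, jar and bowl where they stand.

Things in the scene. Friction and masses are not known exactly. Their poses are not given: they have to be found in the camera images.
- rack: Drying rack fixed to the bench: dark base plate 270 x 250 mm under an aluminium carrier (top 16 mm up) with two saddle bars. Origin at bench height under the middle between the bars; x runs along the loaded tubes (roughly away from the robot), y across them, z up. The bolt lies along y at x = -130 mm, at the edge nearest the robot.
- rack_mid (a point): Middle of the rack between the bars, 58 mm above the bench: the height of the axis of a tube fully down in its notches; axes as the rack's. The saddle bars, 12 mm thick, are at x = -40 and +40 mm; each has four 90-degree V-notches at y = -84, -28, +28, +84 mm, bottoms 44 mm and peaks 72 mm above the bench. Between the bars it is free down to the carrier plate.
- bolt_knob (a point): The bolt's upright round steel knob, 15 mm in diameter; the point is on its axis 74 mm above the bench, 12 mm below its top (its wider part spans 64 to 86 mm above the bench, below that a 13 mm stalk). The two guide blocks of the bolt, 45 mm to either side of the knob's mid-travel, rise to 46 mm above the bench. Axes as the rack's: y is the sliding direction.
- bolt_tip (a point): The end of the bolt that goes into the keeper: a 12 mm round steel bar, axis 34 mm above the bench.
- bolt (a joint): Position of the bolt in m: 0 is fully withdrawn, 0.042 is fully home against its stop; it grows as the bolt is pushed along the rack's +y (to the robot's left). Friction about 2.5 N, stays where left. The keeper is the dark block 30 mm long (rack y = 85 to 115 mm); the tip starts in front of it and at 0.042 shows 2 mm beyond it.
- cover_tab (a point): Upright steel tab on the dust cover, 12 mm thick along the sliding direction, 36 mm across it, 36 mm high. The point is at its middle, 89 mm above the bench; the tab spans 65 to 101 mm above the bench. Its x axis is the sliding direction.
- cover (a joint): Position of the dust cover in m: 0 is fully shut over the button, 0.075 fully open; it grows as the cover slides along the start box's +x (roughly away from the robot). The cover is a steel plate 70 x 66 mm, 4 mm thick, lower face 61 mm above the bench. Friction about 1.5 N, stays where left.
- button_top (a point): Middle of the top of the black round start button, 30 mm in diameter, 55 mm above the bench, on top of the grey start box (190 x 90 mm, 45 mm high, fixed to the bench, with the cover's rails 72 mm apart rising to 61 mm). When the cover is shut the button lies under its middle, just below the tab. x axis along the slide of the cover.
- button (a joint): Travel of the start button in m: 0 up, 0.005 fully down. Springs back; fully down takes about 5 N.
- dishes: Stack of four white dishes, 96 mm in diameter, 51 mm high, origin under its middle. Bystander.
- jar: Closed jar, 64 mm in diameter, 85 mm high, origin under its middle. Bystander.
- bowl: White bowl, 110 mm in diameter, 50 mm high, origin under its middle. Bystander.
- rod0_c (a point): Middle of a copper tube: 20 mm in diameter, 160 mm long over its two square end fittings (28 x 28 mm, 12 mm long), about 0.16 kg; x along the tube. Lying on the bench its axis is 14 mm up. All tubes are alike; three or four are present.
- rod1_c (a point): Middle of a copper tube: 20 mm in diameter, 160 mm long over its two square end fittings (28 x 28 mm, 12 mm long), about 0.16 kg; x along the tube. Lying on the bench its axis is 14 mm up. All tubes are alike; three or four are present.
- rod2_c (a point): Middle of a copper tube: 20 mm in diameter, 160 mm long over its two square end fittings (28 x 28 mm, 12 mm long), about 0.16 kg; x along the tube. Lying on the bench its axis is 14 mm up. All tubes are alike; three or four are present.
- rod3_c (a point): Middle of a copper tube: 20 mm in diameter, 160 mm long over its two square end fittings (28 x 28 mm, 12 mm long), about 0.16 kg; x along the tube. Lying on the bench its axis is 14 mm up. All tubes are alike; three or four are present.
Things that resemble listed ones, but are neither listed nor needed, are in the scene too. What is shaped like the part that bears rod0_c but white is not meant. What is shaped like the part that bears rod1_c but yellow is not meant.

How it is judged:
On the way, in this order (a step that is already met when the one before it is completed fails the run):
1. every tube lies level in a pair of notches (z of rod0_c in the frame of rack between 0.054 and 0.062 m and x of rod0_c in the frame of rack between -0.022 and 0.022 m and y of rod0_c in the frame of rack between -0.1 and 0.1 m and angle between rod0_c's own x axis and vertical between 1.5 and 1.64 rad and angle between the x axis of each of rod0_c, rod1_c, rod2_c, rod3_c and the x axis of rack, either way round below 0.12 rad and z of rod1_c in the frame of rack between 0.054 and 0.062 m and x of rod1_c in the frame of rack between -0.022 and 0.022 m and y of rod1_c in the frame of rack between -0.1 and 0.1 m and angle between rod1_c's own x axis and vertical between 1.5 and 1.64 rad and z of rod2_c in the frame of rack between 0.054 and 0.062 m and x of rod2_c in the frame of rack between -0.022 and 0.022 m and y of rod2_c in the frame of rack between -0.1 and 0.1 m and angle between rod2_c's own x axis and vertical between 1.5 and 1.64 rad and z of rod3_c in the frame of rack between 0.054 and 0.062 m and x of rod3_c in the frame of rack between -0.022 and 0.022 m and y of rod3_c in the frame of rack between -0.1 and 0.1 m and angle between rod3_c's own x axis and vertical between 1.5 and 1.64 rad), for 0.2 s.
2. the bolt is home in the keeper (value of joint bolt above 0.038 m), for 0.2 s.
3. the dust cover is slid aside (value of joint cover above 0.062 m), for 0.1 s.
4. the start button is pressed down (value of joint button above 0.004 m), for 0.05 s.
5. the dust cover is shut again (value of joint cover below 0.006 m), for 0.2 s.
At the end, for the whole second after the job is handed in: Every tube lies in a facing pair of notches: its middle within 22 mm of the middle between the saddle bars, axis at its seated height within 4 mm, level within about 4 degrees and along the rack within 7 degrees. The bolt is at least 38 of its 42 mm in, the cover within 6 mm of shut, the button up (all of step 1 and value of joint bolt above 0.038 m and value of joint cover below 0.006 m and value of joint button below 0.002 m); the robot touches nothing.
It fails at once if the start button is pressed while the bolt is not home (value of joint button above 0.003 m and value of joint bolt below 0.034 m).
It fails at once if stack of dishes is moved (distance of dishes from where it was at the start of the episode above 0.03 m).
It fails at once if jar is moved (distance of jar from where it was at the start of the episode above 0.03 m).
It fails at once if bowl is moved (distance of bowl from where it was at the start of the episode above 0.03 m).
Of rod0, rod1, rod2, rod3 only 3 to 4 are there at a start; the rules pass over those that are not, and their reading is None.
At some moment in a run one of rod0, rod1, rod2, rod3 may be knocked a few centimetres aside while the robot is not near it.
Once in a run the grip may slacken for a moment while it holds something.
It also fails if it takes over 210 s, if anything falls off the work surface, if the arm or the gripper's body presses on something with over 40 N, if the wrist force passes 120 N, or if a joint passes its speed limit or range.

### The arm

A 6-joint arm with a two-finger parallel gripper is mounted at the origin on the work surface. World frame = base frame: x ahead of the robot, y to its left, z up, the work surface at z = 0. Lengths are in m, angles in rad, forces in N, time in s.
With the tool pointing down it reaches from about 0.375 to 0.9 m from the base axis. Payload 3.1 kg.
Tool frame: the origin (TCP) lies midway between the tips of the shut fingers; the grasp point (between the pads) lies 19 mm behind it; x points along the fingers, y is the direction in which the jaws open and shut, and the axes are right-handed (so a half turn about x gives the same grasp; the last joint's range is limited). The gripper opens to 85 mm and grips with 20 to 120 N. Pads are 22 mm wide; open, the fingers measure 114 mm over their backs; the gripper's body (76 mm by 85 mm) begins 54 mm behind the grasp point. The pads swing forward as they close: fully open they stand 13 mm farther back than shut.
Start: joints at [-1.409, 0.527, 1.433, -0, 1.181, -0.178], TCP at [0.209, -0.589, 0.206] pointing down, gripper open.
Joint ranges: [-3.08, 3.08], [-0.75, 2.2], [0.22, 2.44], [-1.43, 4.57], [0, 2.65], [-2.85, 2.85]. Speed limits (rad/s): [2.79, 2.79, 3.14, 3.14, 3.14, 3.14].

### API

Orientations are given as a unit quaternion [x, y, z, w].
In Python, from station import manip gives the robot as it stands.
- The arm moves only by the tool carry_out, never from a script. Its argument "commands" is a list that holds one entry, the list of rows, each a list of 7 numbers: the shift along the tool's x, y, z in units of 25 mm (1.0 is 25 mm), then the turn, a rotation vector about the tool's x, y, z in units of 5 degrees (1.0 is 5 degrees), then the finger opening in mm, from 0 to 85.4. A call has exactly 5 rows; each row is the pose to reach, as a shift and turn from the pose commanded when the call began, along the tool's axes at that moment; what a row does not reach only later rows make up. A row lasts 1/10 s, in which the tool goes at most 50 mm and 8.59 degrees, less where a joint would pass 70% of its speed; a pose out of reach is approached as far as the arm can. A call with a gripper value outside its range is refused whole. The fingers move at their own pace and stop on an object; "force" is the grip in N (left out, the last holds). Time passes only in rows, so rows that repeat a pose let the fingers close, or fill a call up. It gives the time, the measured TCP pose, the force and the opening at its end, in the units of the state.
- manip.sense(): the state, without advancing time (a new reading comes with each control period).
- manip.snapshot(name): name is "scene" or "top" or "wrist"; returns a dict with "image" (420x560x3 uint8, red, green, blue), "fx", "fy", "cx", "cy" (pixels), "rvec" (rotation vector, rad) and "tvec" (3), from world to camera coordinates, as OpenCV has them. Camera axes: x right, y down, z forward; pixel columns grow to the right and rows downward; lengths in m; the calibration is good to about 2 mm. The wrist camera is an equidistant fisheye: a pixel r from the principal point sees the ray r / f radians off the axis. A picture is of the moment at which its call begins. There is no depth.
- manip.sign_off(): hands the job in, once; it reports no verdict.
The state is a dict: "t": time; "q": joint angles; "qd": joint speeds; "tau": joint torques, N m; "tcp_pos": TCP position; "tool_rot": TCP orientation; "force": force on the tool from outside, world axes, zero at the start; "ft_torque": the same for the moment, N m; "finger_gap": opening from 0.0 (shut) to 1.0 (fully open).
Only numpy, scipy, OpenCV 4.12 (cv2) and the standard library are available. Lean on these libraries where they do the work, as an engineer would, in place of code of your own. Each camera call takes 0.05 s, during which the arm holds its last target.

## Working session

There is one attempt and no reset: what is moved stays moved. The work goes in short steps, Python scripts to look and compute and a tool call to move; the robot and the scene stay as the last step left them, time stands still between calls to the robot, and variables do not carry over. Pictures are saved under pics/ and viewed, and the job is handed in when it is done.

Besides the shell and the picture viewer there is one more tool, called as name([rows], argument=value, ...), one row to a line, values as JSON. carry_out: Moves the arm, as the interface text tells. Its arguments: {"type":"object","properties":{"commands":{"type":"array"},"force":{"type":"number"}},"required":["commands"]}

```bash
ls; mkdir -p pics
python3 - <<'E'
from station import manip
import cv2,numpy as np
s=manip.sense();print(s)
for n in("scene","top","wrist"):
    d=manip.snapshot(n);cv2.imwrite(f"pics/{n}0.png",d["image"][:,:,::-1])
    R=cv2.Rodrigues(np.array(d["rvec"],float))[0];print(n,d["fx"],d["fy"],d["cx"],d["cy"],-R.T@np.array(d["tvec"]).ravel(),R.tolist())
E
```

```text
pics
{'t': 0.0, 'q': array([-1.40849250e+00,  5.28469977e-01,  1.43390817e+00,  2.92943147e-05,
        1.18139891e+00, -1.78485637e-01]), 'qd': array([ 0.00187403, -0.00071384,  0.00036022, -0.00068429, -0.00076829,
       -0.00068065]), 'tau': array([-6.46915601e-05, -4.42349625e+01, -1.78022951e+01, -3.29827399e-04,
        8.43297603e-03, -8.33946245e-09]), 'tcp_pos': array([ 0.20881249, -0.58826778,  0.20542947]), 'tool_rot': array([ 0.69688247,  0.12067332, -0.69685082,  0.11912892]), 'force': array([-0.76565836,  0.40299917,  1.24155497]), 'ft_torque': array([-0.02321022,  0.04882816, -0.00136091]), 'finger_gap': 1.0032162685342836}
scene 414.2547145742178 414.2547145742178 286.8273287501905 202.57325895328563 [1.50259149 0.12884323 0.84240397] [[-0.07682416573002848, 0.9969786865285646, 0.011469357770299948], [0.6292379074583889, 0.05740389652516176, -0.7750899615406694], [-0.7734065576249487, -0.05232868497780663, -0.6317467889520456]]
top 511.5387702904106 511.5387702904106 280.6723573188843 206.40924249687072 [0.36341586 0.08601643 1.35090688] [[-0.007045055657596944, -0.9999715395075707, 0.0026995121116202836], [-0.9860553372159245, 0.006498095508266966, -0.1662908497264808], [0.16626857531948405, -0.0038333966172143796, -0.9860730530399886]]
wrist 325.19226210127806 325.19226210127806 279.37518785871356 209.46239894274004 [ 0.28086146 -0.56363757  0.37269613] [[0.33351009403985743, -0.9427457452926267, -0.0012152802869051516], [-0.8981061634150169, -0.31810963761349387, 0.3036635929665764], [-0.2866641526411781, -0.10018342273081753, -0.9527785395360528]]
```

View pics/top0.png

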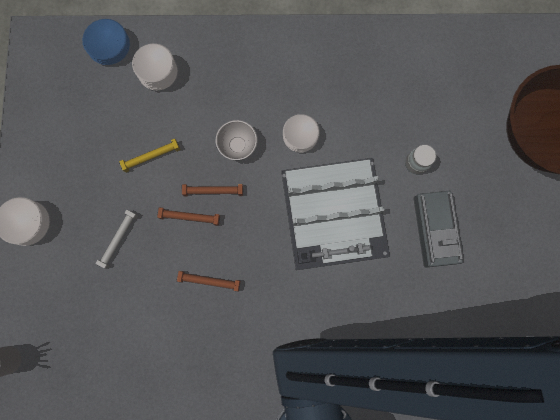

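View pics/scene0.png

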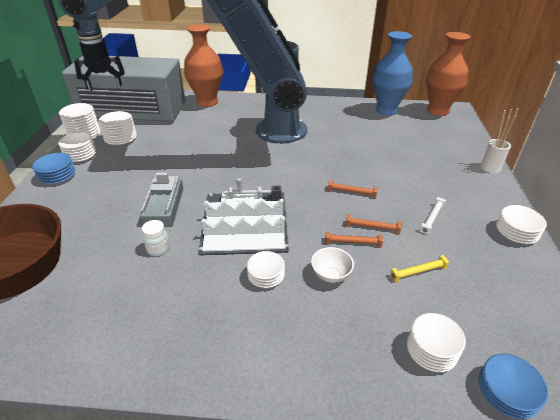

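View pics/wrist0.png

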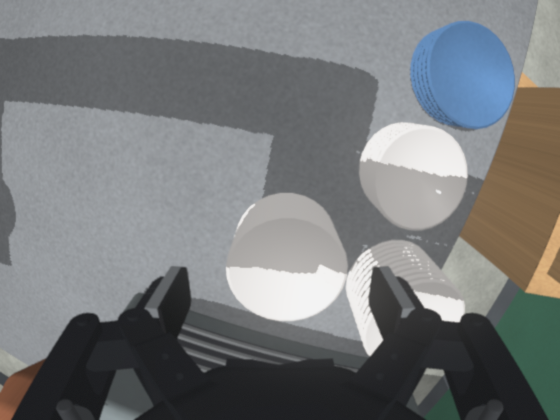

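The top view shows three copper tubes at about (212,190), (188,216) and (208,281). The rack is at (335,213) and the start box at (440,228). The yellow and white tubes are decoys. The scene view also shows only three copper tubes. Next I'll measure and zoom in.

```bash
cat > h.py <<'E'
from station import manip
import cv2,numpy as np
from scipy.spatial.transform import Rotation as Ro
def cam(n):
    d=manip.snapshot(n);d["R"]=cv2.Rodrigues(np.array(d["rvec"],float))[0];d["t"]=np.array(d["tvec"],float).ravel();d["c"]=-d["R"].T@d["t"];d["n"]=n;return d
def ray(d,uv):
    x=(uv[0]-d["cx"])/d["fx"];y=(uv[1]-d["cy"])/d["fy"]
    if d["n"]=="wrist":
        r=np.hypot(x,y);v=np.array([np.sin(r)*x/max(r,1e-9),np.sin(r)*y/max(r,1e-9),np.cos(r)])
    else: v=np.array([x,y,1.])
    return d["R"].T@v
def onz(d,uv,z):
    v=ray(d,uv);return d["c"]+v*(z-d["c"][2])/v[2]
def px(d,p):
    c=d["R"]@np.array(p)+d["t"]
    if d["n"]=="wrist":
        h=np.hypot(c[0],c[1]);th=np.arctan2(h,c[2]);k=th/max(h,1e-9);return np.array([d["fx"]*c[0]*k+d["cx"],d["fy"]*c[1]*k+d["cy"]])
    return np.array([d["fx"]*c[0]/c[2]+d["cx"],d["fy"]*c[1]/c[2]+d["cy"]])
def crop(d,name,box,s):
    x0,y0,x1,y1=box;im=d["image"][y0:y1,x0:x1,::-1];cv2.imwrite(f"pics/{name}.png",cv2.resize(im,None,fx=s,fy=s,interpolation=cv2.INTER_CUBIC))
def tubes(d,z=0.014):
    h=cv2.cvtColor(d["image"],cv2.COLOR_RGB2HSV);m=cv2.inRange(h,(3,110,60),(13,255,255))
    out=[]
    for c in cv2.findContours(m,cv2.RETR_EXTERNAL,cv2.CHAIN_APPROX_NONE)[0]:
        a=cv2.contourArea(c)
        if a<80: continue
        (u,v),(w,hh),an=cv2.minAreaRect(c);L=max(w,hh)
        b=cv2.boxPoints(((u,v),(w,hh),an));
        e=[(b[0]+b[1])/2,(b[2]+b[3])/2] if np.linalg.norm(b[0]-b[1])<np.linalg.norm(b[1]-b[2]) else [(b[1]+b[2])/2,(b[3]+b[0])/2]
        P=[onz(d,q,z) for q in e];dd=P[0]-P[1]
        out.append(((u,v),a,(P[0]+P[1])/2,np.linalg.norm(dd),np.degrees(np.arctan2(dd[1],dd[0]))%180))
    return out
def tool(p,R=None):
    "shift from present tool to world point p in tool units"
    s=manip.sense();Q=Ro.from_quat(s["tool_rot"]);return Q.inv().apply(np.array(p)-s["tcp_pos"])/0.025
E
python3 - <<'E'
from h import *
np.set_printoptions(precision=4,suppress=True)
for n in("top","scene"):
    d=cam(n)
    for t in tubes(d): print(n,t)
d=cam("top");crop(d,"rack",(275,150,395,275),5)
crop(d,"box",(400,130,480,280),4)
R=Ro.from_quat(manip.sense()["tool_rot"]).as_matrix();print(R)
E
```

```text
top ((207.84921264648438, 280.8896789550781), 385.0, array([0.3948, 0.2706, 0.014 ]), np.float64(0.16031248778595747), np.float64(80.10964130905357))
top ((187.84678649902344, 215.93002319335938), 355.5, array([0.565 , 0.3262, 0.014 ]), np.float64(0.1599671767793198), np.float64(83.45425187973474))
top ((212.0, 189.0), 351.5, array([0.6371, 0.2635, 0.014 ]), np.float64(0.15982517431510004), np.float64(89.62787168070565))
top ((544.475341796875, 122.7657470703125), 121.0, array([ 0.8156, -0.6409,  0.014 ]), np.float64(0.0825041174165593), np.float64(95.84628537261119))
top ((525.426513671875, 124.95589447021484), 242.0, array([ 0.8097, -0.5883,  0.014 ]), np.float64(0.08268995797166605), np.float64(92.47425675297512))
top ((540.8097534179688, 94.85398864746094), 198.0, array([ 0.8959, -0.6382,  0.014 ]), np.float64(0.10147547569145002), np.float64(85.6251282254323))
scene ((353.8123779296875, 238.98585510253906), 351.5, array([0.6356, 0.2637, 0.014 ]), np.float64(0.16046710281967314), np.float64(88.85364923054848))
scene ((373.41192626953125, 224.0576629638672), 320.5, array([0.5661, 0.3249, 0.014 ]), np.float64(0.15895202240967657), np.float64(82.9774574552633))
scene ((30.0, 241.5), 3311.0, array([ 0.7124, -0.6535,  0.014 ]), np.float64(0.33294580401709295), np.float64(29.9750982582201))
scene ((352.14013671875, 188.59957885742188), 256.5, array([0.3956, 0.2692, 0.014 ]), np.float64(0.15795700955612674), np.float64(80.409155876033))
scene ((203.0, 65.0), 1996.5, array([-0.7449, -0.5005,  0.014 ]), np.float64(1.2222371555402682), np.float64(13.30856823485044))
scene ((461.98974609375, 75.0793228149414), 18035.0, array([-0.6353,  0.8559,  0.014 ]), np.float64(0.9188942630759076), np.float64(75.89356241311472))
[[-0.0001  0.3343 -0.9425]
 [ 0.0008 -0.9425 -0.3343]
 [-1.     -0.0008 -0.0001]]
```

View pics/rack.png

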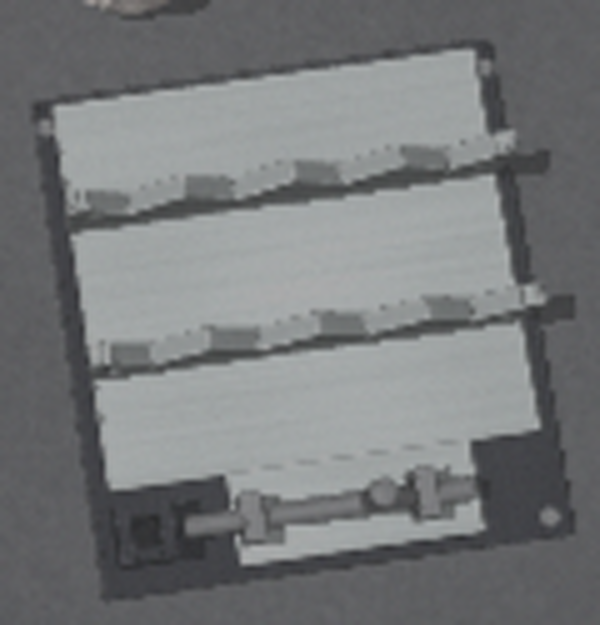

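View pics/box.png

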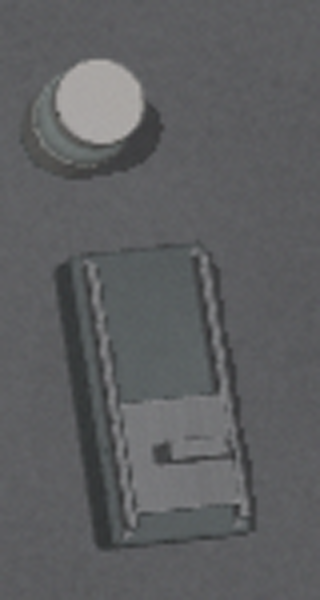

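```bash
cat >> h.py <<'E'
def Rdown(yaw):
    y=np.array([np.cos(yaw),np.sin(yaw),0]);x=np.array([0,0,-1.]);return Ro.from_matrix(np.array([x,y,np.cross(x,y)]).T)
def go(p,yawdeg):
    s=manip.sense();Q=Ro.from_quat(s["tool_rot"])
    sh=Q.inv().apply(np.array(p)-s["tcp_pos"])/0.025
    rv=np.degrees((Q.inv()*Rdown(np.radians(yawdeg))).as_rotvec())/5
    print("shift",sh.round(2),"turn",rv.round(2),"| dist mm %.0f"%(np.linalg.norm(sh)*25),"t %.2f"%s["t"],"tcp",s["tcp_pos"].round(4),"gap",round(s["finger_gap"],3),"F",s["force"].round(1))
E
python3 - <<'E'
from h import *
np.set_printoptions(precision=4,suppress=True)
d=cam("top")
print(onz(d,(336,199),.072))
for n,uv in dict(fr=(512,138),fl=(68,195),nr=(543,292),nl=(97,350)).items():
    print(n,onz(d,(275+uv[0]/5,150+uv[1]/5),.072))
go((0.52,-0.05,0.33),-82)
E
```

```text
[ 0.5972 -0.0598  0.072 ]
fr [ 0.6523 -0.1672  0.072 ]
fl [0.624  0.0605 0.072 ]
nr [ 0.5722 -0.1799  0.072 ]
nl [0.544  0.0466 0.072 ]
shift [ -4.94 -16.16 -18.93] turn [ 2.31 -0.    0.01] | dist mm 634 t 0.35 tcp [ 0.2089 -0.5889  0.2062] gap 0.999 F [ 0.3 -0.  -0.2]
```

carry_out([
  [[-2,-0.5,-0.5,0,0,0,60],[-3,-1.5,-1.8,0,0,0,60],[-4,-2.8,-3.3,0,0,0,60],[-4.5,-4,-4.7,0,0,0,60],[-5,-5.2,-6.2,0,0,0,60]],
])

```text
t: 0.85
tcp_pos: [0.3105, -0.416, 0.3318]
tool_rot: [0.697, 0.119, -0.697, 0.12]
force: [0.5, -0.4, 0.6]
finger_gap: 0.705
```

carry_out([
  [[0,-1.2,-1.4,0.4,0,0,60],[0,-2.4,-2.8,0.8,0,0,60],[0,-3.6,-4.2,1.2,0,0,60],[0,-4.8,-5.6,1.6,0,0,60],[0,-6,-7,2.3,0,0,60]],
])

```text
t: 1.35
tcp_pos: [0.4253, -0.2158, 0.3309]
tool_rot: [0.706, 0.048, -0.705, 0.049]
force: [0.8, -0.2, -0.5]
finger_gap: 0.7
```

Run:
```python
from h import *
go((0.52,-0.05,0.33),-82)
```

```text
shift [ 0.03 -6.05 -4.66] turn [-0.02 -0.01 -0.01] | dist mm 191 t 1.35 tcp [ 0.4253 -0.2158  0.3309] gap 0.7 F [ 0.8 -0.2 -0.5]
```

carry_out([
  [[0,-1.5,-1.2,0,0,0,60],[0,-3,-2.4,0,0,0,60],[0,-4.5,-3.6,0,0,0,60],[0,-6,-4.7,0,0,0,60],[0,-6,-4.7,0,0,0,60]],
])

```text
t: 1.85
tcp_pos: [0.5219, -0.0476, 0.3306]
tool_rot: [0.706, 0.053, -0.705, 0.051]
force: [0.3, -0.2, 0.1]
finger_gap: 0.699
```

Run:
```python
from h import *
go((0.52,-0.05,0.33),-82)
d=cam("wrist");crop(d,"w1",(0,0,560,420),1.4)
for x in(-40,40):
  for y in (-112,112):
    import math
    c,s=math.cos(math.radians(7.5)),math.sin(math.radians(7.5)); print(x,y,px(d,(0.598+(x*c-y*s)/1e3,-0.06+(x*s+y*c)/1e3,.072)))
```

```text
shift [0.02 0.08 0.09] turn [ 0.09 -0.02  0.02] | dist mm 3 t 1.85 tcp [ 0.5219 -0.0476  0.3306] gap 0.699 F [ 0.3 -0.2  0.1]
-40 -112 [378.81698296 145.36683951]
-40 112 [211.61071456 141.65177792]
40 -112 [381.70032693  86.49336305]
40 112 [211.21932839  81.62365725]
```

View pics/w1.png

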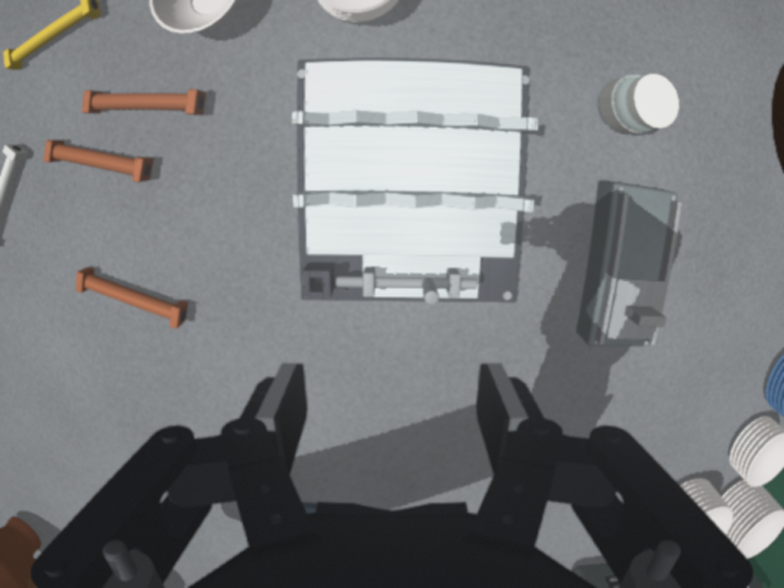

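The rack is in clear view. The bar ends fall at about (213,143), (379,146), (212,83) and (381,88), close to my prediction. Zooming in to refine.

Run:
```python
from h import *
d=cam("wrist");crop(d,"w2",(200,60,400,220),4);np.save("d1.npy",d,allow_pickle=True)
crop(d,"w3",(400,120,500,255),4)
```

```text
(no output)
```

View pics/w2.png

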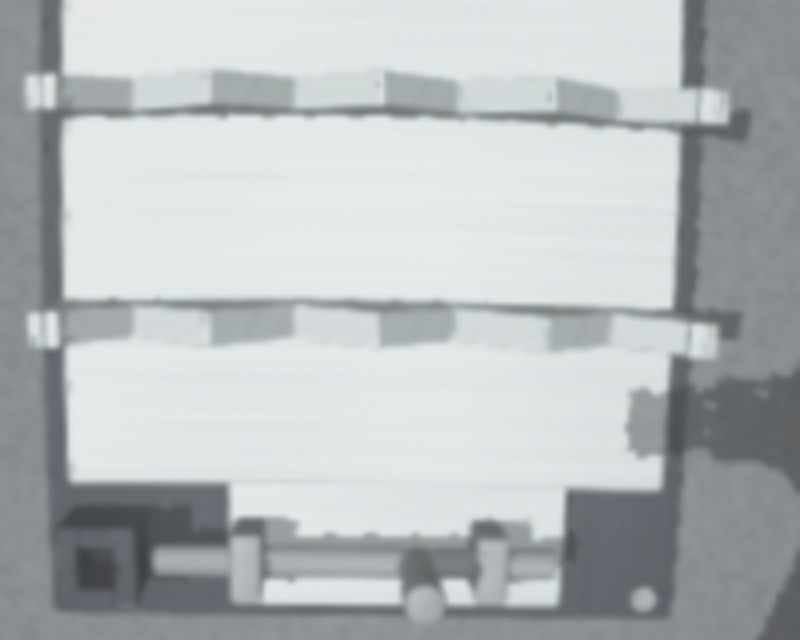

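View pics/w3.png

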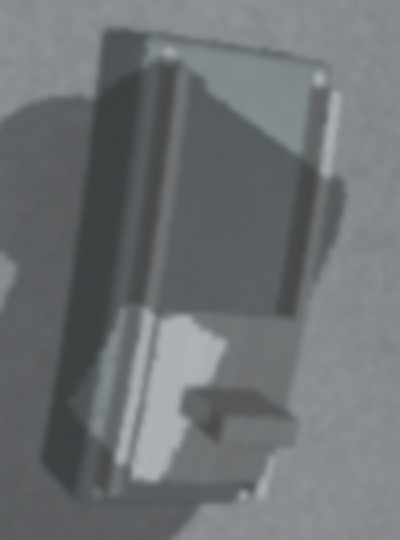

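Run:
```python
from h import *
from scipy.optimize import least_squares
np.set_printoptions(precision=4,suppress=True)
d=np.load("d1.npy",allow_pickle=True).item()
P={};
Y=[112,56,0,-56,-112]
far=[(60,92),(211,87),(383,88),(555,95),(697,105)];near=[(60,328),(211,326),(380,327),(551,332),(690,339)]
Yb=[84,28,-28,-84]
fb=[(133,93),(295,91),(458,94),(616,101)];nb=[(134,325),(295,325),(456,328),(611,332)]
obs=[]
for L,YY,x,z in((far,Y,40,72),(near,Y,-40,72),(fb,Yb,40,44),(nb,Yb,-40,44)):
    for (u,v),y in zip(L,YY): obs.append((200+u/4,60+v/4,x/1e3,y/1e3,z/1e3))
obs=np.array(obs)
def res(p):
    c,s=np.cos(p[2]),np.sin(p[2]);r=[]
    for o in obs:
        w=onz(d,o[:2],o[4])  # ray cast on known height
        r+= [p[0]+o[2]*c-o[3]*s-w[0],p[1]+o[2]*s+o[3]*c-w[1]]
    return np.array(r)
q=least_squares(res,[.598,-.06,.13]);print(q.x,np.degrees(q.x[2]));print((q.fun.reshape(-1,2)*1e3).round(1))
t=cam("top")
c,s=np.cos(q.x[2]),np.sin(q.x[2])
for x in(40,-40):
  for y in(112,-112): print(((px(t,(q.x[0]+(x*c-y*s)/1e3,q.x[1]+(x*s+y*c)/1e3,.072))-[275,150])*5).round(0))
for t_ in tubes(d): print(t_)
```

```text
[ 0.5954 -0.0609  0.1366] 7.8282512084970435
[[-0.5  7.7]
 [ 0.1  1.1]
 [ 0.3  0.2]
 [ 0.5  0.1]
 [ 1.7 -7.7]
 [-2.   6.5]
 [-1.3  0.8]
 [-1.2  0.1]
 [-0.9  0.8]
 [ 0.6 -7. ]
 [-0.5 -0.2]
 [-0.5 -0.6]
 [-0.5 -0.8]
 [-0.8 -1.3]
 [ 1.1 -0.2]
 [ 1.2  0.2]
 [ 1.5  0.4]
 [ 1.3 -0.1]]
[ 78. 203.]
[511. 142.]
[101. 357.]
[538. 294.]
((13.499998092651367, 394.4999694824219), 1010.0, array([-0.3582,  0.7432,  0.014 ]), np.float64(0.4089969904319907), np.float64(154.83334488048936))
((90.04942321777344, 211.06301879882812), 697.5, array([0.3929, 0.2735, 0.014 ]), np.float64(0.1658754781859843), np.float64(79.68629667321137))
((64.86140441894531, 113.59440612792969), 665.0, array([0.5622, 0.3313, 0.014 ]), np.float64(0.1629930893819503), np.float64(83.39266326499722))
((97.5, 71.5), 707.0, array([0.6342, 0.2683, 0.014 ]), np.float64(0.16053115307473137), np.float64(89.73121679313418))
```

Rack pose: (0.596, -0.0605), yaw 7.8°. The notch residuals are about 1 mm and the top view agrees. Now for tube A at (0.636, 0.2635).

Run:
```python
from h import *
go((0.636,0.2635,0.13),-0.7)
```

```text
shift [  8.01 -11.87  -6.39] turn [-1.624e+01  1.000e-02  0.000e+00] | dist mm 392 t 2.00 tcp [ 0.5198 -0.0526  0.3304] gap 0.704 F [-0.2 -0.6  0.7]
```

carry_out([
  [[0.5,-1.5,-0.8,-1.6,0,0,60],[1,-3,-1.6,-3.2,0,0,60],[1.5,-4.5,-2.4,-4.8,0,0,60],[2,-6,-3.2,-6.4,0,0,60],[2.5,-7.5,-4,-8,0,0,60]],
])

```text
t: 2.5
tcp_pos: [0.5936, 0.1462, 0.2678]
tool_rot: [-0.646, -0.288, 0.646, -0.289]
force: [0.7, -0.2, 0.8]
finger_gap: 0.71
```

Run:
```python
from h import *
go((0.636,0.2635,0.13),-0.7)
```

```text
shift [ 5.51 -1.87 -4.63] turn [-8.23  0.01 -0.  ] | dist mm 186 t 2.50 tcp [0.5936 0.1462 0.2678] gap 0.71 F [ 0.7 -0.2  0.8]
```

carry_out([
  [[1.4,-0.4,-1.2,-1.6,0,0,50],[2.8,-0.8,-2.3,-3.2,0,0,50],[4.2,-1.3,-3.5,-4.9,0,0,50],[5.5,-1.9,-4.6,-6.5,0,0,50],[5.5,-1.9,-4.6,-8.2,0,0,50]],
])

```text
t: 3.0
tcp_pos: [0.6318, 0.2647, 0.1241]
tool_rot: [-0.5, -0.499, 0.506, -0.495]
force: [-0.4, -0.9, 0.8]
finger_gap: 0.582
```

```bash
cat > chk.py <<'E'
import sys
from h import *
np.set_printoptions(precision=4,suppress=True)
a=sys.argv;d=cam("wrist");crop(d,a[1],(0,0,560,420),1.2)
for t in tubes(d): print(t)
for t in tubes(cam("top")): 
    if t[2][1]>-.4: print("top",t)
if len(a)>5: go([float(v) for v in a[2:5]],float(a[5]))
E
python3 chk.py w4 0.636 0.2635 0.004 -0.7
```

```text
((58.619483947753906, 196.71258544921875), 2217.5, array([0.3898, 0.2633, 0.014 ]), np.float64(0.16718767885799196), np.float64(81.53765750704507))
((283.0, 196.5), 3399.0, array([0.6325, 0.2585, 0.014 ]), np.float64(0.1635801011105215), np.float64(89.52504098187313))
((198.41270446777344, 138.74563598632812), 3032.0, array([0.5576, 0.3158, 0.014 ]), np.float64(0.1529955636390257), np.float64(83.96776590476259))
((206.5, 46.0), 333.0, array([0.5689, 0.3989, 0.014 ]), np.float64(0.027306028902290544), np.float64(174.93019235249946))
top ((232.5, 188.5), 107.5, array([0.6381, 0.2089, 0.014 ]), np.float64(0.05063085788059869), np.float64(89.62802898796377))
shift [ 4.98  0.09 -0.04] turn [-0.07  0.02  0.04] | dist mm 125 t 3.10 tcp [0.6342 0.2627 0.1286] gap 0.583 F [-0.1 -1.2  0.2]
```

View pics/w4.png

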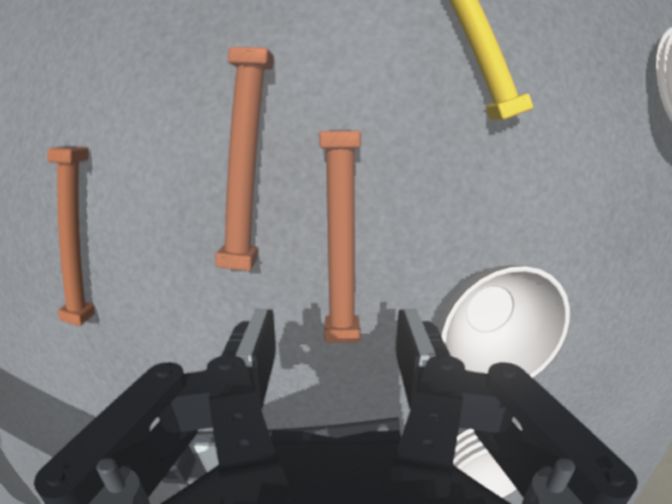

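The tube is centred between the fingers and aligned with the jaws, and the bowl at right is clear of the open finger. Descending now.

carry_out([
  [[1.2,0.05,0.05,0,0,0,44],[2.6,0.05,0.05,0,0,0,44],[3.9,0.05,0.05,0,0,0,44],[4.7,0.05,0.05,0,0,0,44],[4.95,0.05,0.05,0,0,0,44]],
], force=60)

```text
t: 3.6
tcp_pos: [0.6352, 0.2604, 0.0055]
tool_rot: [-0.505, -0.495, 0.507, -0.494]
force: [0.3, 0.6, -0.1]
finger_gap: 0.514
```

carry_out([
  [[0,0,0,0,0,0,30],[0,0,0,0,0,0,10],[0,0,0,0,0,0,10],[0,0,0,0,0,0,10],[0,0,0,0,0,0,10]],
])

```text
t: 4.1
tcp_pos: [0.6363, 0.2633, 0.0079]
tool_rot: [0.505, 0.495, -0.504, 0.496]
force: [0.1, 0.4, -0.0]
finger_gap: 0.117
```

```bash
python3 chk.py w5
```

```text
((5.5, 315.0), 161.5, array([0.4001, 0.1981, 0.014 ]), np.float64(0.0294540542424293), np.float64(59.31957874579688))
((273.0, 234.5), 8008.0, array([0.6312, 0.261 , 0.014 ]), np.float64(0.1611849650518603), np.float64(88.56075099853753))
((143.4203338623047, 146.85708618164062), 9391.0, array([0.5583, 0.3195, 0.014 ]), np.float64(0.1700230273189746), np.float64(83.76184348338681))
```

View pics/w5.png

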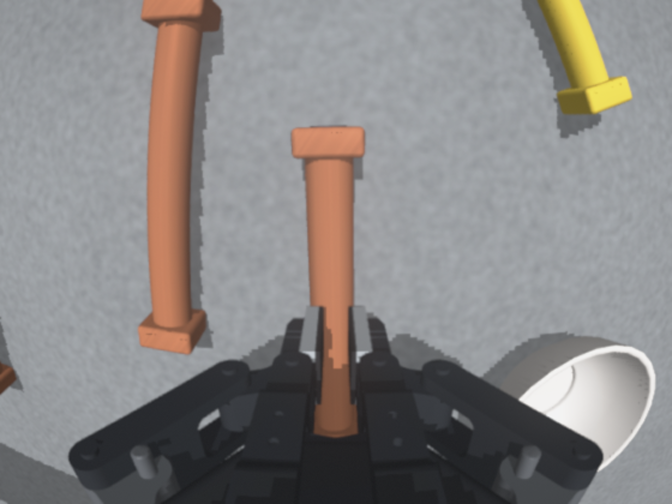

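The fingers read 10 mm, narrower than the tube's 20 mm. I'll command fully shut to see whether anything is held.

carry_out([
  [[0,0,0,0,0,0,0],[0,0,0,0,0,0,0],[0,0,0,0,0,0,0],[0,0,0,0,0,0,0],[0,0,0,0,0,0,0]],
])

```text
t: 4.7
tcp_pos: [0.6357, 0.2631, 0.0068]
tool_rot: [-0.504, -0.496, 0.504, -0.496]
force: [0.4, -0.0, -0.5]
finger_gap: -0.002
```

```bash
python3 chk.py w6 .636 .2635 .1 -.7
python3 - <<'E'
from h import *
d=cam("scene");crop(d,"s6",(280,160,440,280),5)
E
```

```text
((279.5, 350.5), 235.0, array([0.6332, 0.1926, 0.014 ]), np.float64(0.022710864570184126), np.float64(88.99426027918004))
((5.5, 315.0), 161.5, array([0.4005, 0.1984, 0.014 ]), np.float64(0.029381041271285845), np.float64(59.265859123116016))
((274.5, 184.0), 5571.5, array([0.6326, 0.2998, 0.014 ]), np.float64(0.08393861249588816), np.float64(88.75970544459541))
((143.4279327392578, 146.86866760253906), 9437.0, array([0.5582, 0.3194, 0.014 ]), np.float64(0.1690028094639109), np.float64(83.74849876735692))
shift [-3.73  0.01 -0.02] turn [-0.05 -0.    0.  ] | dist mm 93 t 4.80 tcp [0.6358 0.2631 0.0068] gap -0.002 F [-0.3 -0.1  0.7]
```

View pics/s6.png

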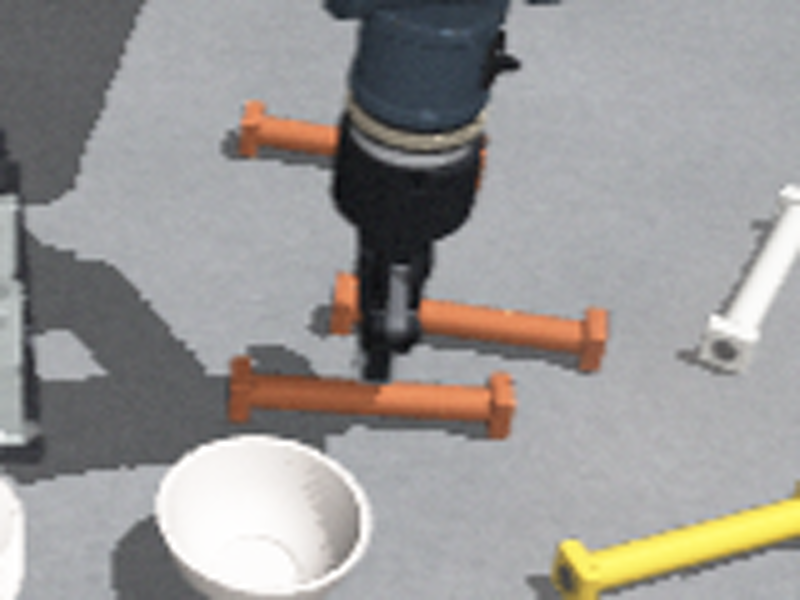

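View pics/w6.png

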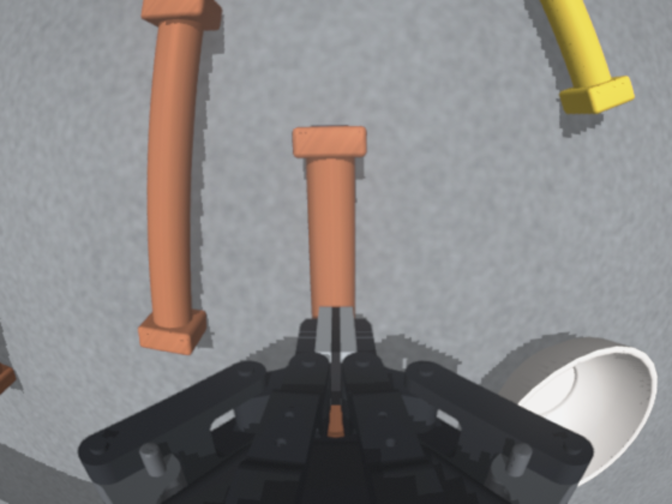

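Run:
```python
from h import *
d=cam("scene");w=cam("wrist")
for z in(0.007,.02,.03,.04,.05): print(z,px(d,(.636,.263,z)),px(w,(.636,.263,z))*1.2)
v=ray(d,(355.6,235.6));print("at y=.263",d["c"]+v*(.263-d["c"][1])/v[1], "at x",d["c"]+v*(.636-d["c"][0])/v[0])
```

```text
0.007 [353.17406178 240.80740678] [338.55367526 298.91875911]
0.02 [353.68697502 237.54376905] [338.78282816 311.24526487]
0.03 [354.08639672 235.00227152] [338.98004861 321.92429493]
0.04 [354.49013136 232.43333102] [339.19836512 333.82323433]
0.05 [354.89824917 229.83650065] [339.44084709 347.13735205]
at y=.263 [0.66413061 0.263      0.05447541] at x [0.636      0.267501   0.02804017]
```

The scene view puts the shut fingertips at about z = 0.028, above the tube, although the reported TCP z is 0.007. I'll open and feel downward in small steps, watching the force.

carry_out([
  [[-0.4,0,0,0,0,0,20],[-0.4,0,0,0,0,0,44],[-0.4,0,0,0,0,0,44],[-0.4,0,0,0,0,0,44],[-0.1,0,0,0,0,0,44]],
])

```text
t: 5.45
tcp_pos: [0.6367, 0.2633, 0.0101]
tool_rot: [0.505, 0.495, -0.504, 0.496]
force: [0.2, -0.3, -0.5]
finger_gap: 0.513
```

carry_out([
  [[0,0,0,0,0,0,44],[0.08,0,0,0,0,0,44],[0.16,0,0,0,0,0,44],[0.2,0,0,0,0,0,44],[0.2,0,0,0,0,0,44]],
])

```text
t: 5.95
tcp_pos: [0.6356, 0.263, 0.0041]
tool_rot: [-0.504, -0.496, 0.504, -0.496]
force: [0.4, -0.2, -0.2]
finger_gap: 0.512
```

```bash
python3 chk.py w7 .636 .2635 .1 -.7
python3 - <<'E'
from h import *
d=cam("scene");crop(d,"s7",(300,180,420,270),6)
E
```

```text
((5.0, 316.0), 126.5, array([0.4029, 0.1995, 0.014 ]), np.float64(0.026544193130369736), np.float64(59.10008892785021))
((274.0, 234.0), 9255.0, array([0.6313, 0.2628, 0.014 ]), np.float64(0.1579016149886249), np.float64(88.62877316221203))
((141.91114807128906, 148.3607635498047), 9682.5, array([0.5582, 0.3186, 0.014 ]), np.float64(0.16869289736370194), np.float64(83.60454677145458))
shift [-3.83  0.01 -0.02] turn [-0.05 -0.   -0.  ] | dist mm 96 t 6.05 tcp [0.6358 0.2631 0.0044] gap 0.515 F [1.2 0.2 0.1]
```

View pics/s7.png

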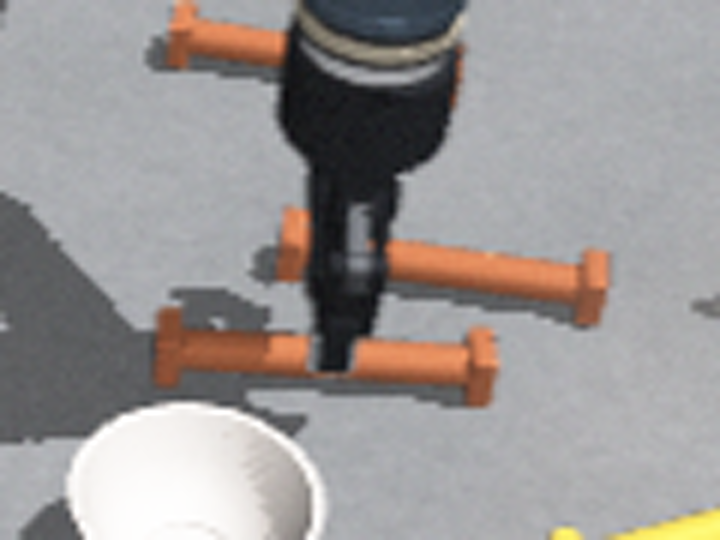

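View pics/w7.png

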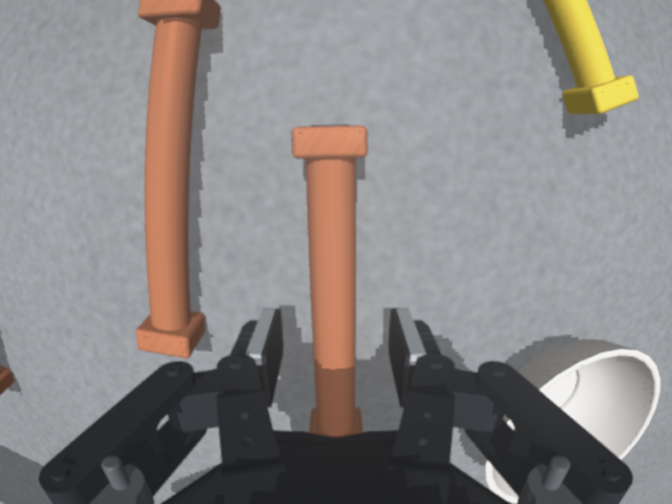

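Run:
```python
from h import *
d=cam("scene")
for uv in((355.5,242),(352.5,241.5),(358,241.5)):
  v=ray(d,uv)
  for x in(.658,.664,.67): print(uv,d["c"]+v*(x-d["c"][0])/v[0])
```

```text
(355.5, 242) [0.658      0.26654475 0.02414087]
(355.5, 242) [0.664      0.26556652 0.02995384]
(355.5, 242) [0.67       0.26458828 0.0357668 ]
(352.5, 241.5) [0.658      0.25803156 0.02536076]
(352.5, 241.5) [0.664      0.2571138  0.03116506]
(352.5, 241.5) [0.67       0.25619604 0.03696935]
(358, 241.5) [0.658      0.27321811 0.02668311]
(358, 241.5) [0.664      0.27219246 0.03247802]
(358, 241.5) [0.67       0.27116682 0.03827292]
```

Both views put the tips about 20 mm higher than reported. I'll continue down in 4 mm steps, checking the force.

carry_out([
  [[0.1,0,0,0,0,0,44],[0.2,0,0,0,0,0,44],[0.3,0,0,0,0,0,44],[0.3,0,0,0,0,0,44],[0.3,0,0,0,0,0,44]],
])

```text
t: 6.65
tcp_pos: [0.6357, 0.263, -0.0034]
tool_rot: [-0.504, -0.496, 0.504, -0.496]
force: [1.5, -1.2, -1.3]
finger_gap: 0.516
```

carry_out([
  [[0.05,0,0,0,0,0,44],[0.1,0,0,0,0,0,44],[0.15,0,0,0,0,0,44],[0.2,0,0,0,0,0,44],[0.2,0,0,0,0,0,44]],
])

```text
t: 7.15
tcp_pos: [0.6356, 0.263, -0.0084]
tool_rot: [-0.504, -0.496, 0.504, -0.496]
force: [0.6, 0.1, -0.2]
finger_gap: 0.512
```

carry_out([
  [[0.05,0,0,0,0,0,44],[0.1,0,0,0,0,0,44],[0.15,0,0,0,0,0,44],[0.2,0,0,0,0,0,44],[0.2,0,0,0,0,0,44]],
])

```text
t: 7.65
tcp_pos: [0.6356, 0.263, -0.0135]
tool_rot: [-0.504, -0.496, 0.504, -0.496]
force: [0.2, -0.4, 0.4]
finger_gap: 0.513
```

```bash
python3 chk.py w8 .636 .2635 .1 -.7
python3 - <<'E'
from h import *
d=cam("scene");crop(d,"s8",(300,180,420,270),6)
E
```

```text
((274.0, 234.0), 10482.5, array([0.6317, 0.2714, 0.014 ]), np.float64(0.14031893967026599), np.float64(88.62875302995239))
((129.0742950439453, 155.38343811035156), 11064.5, array([0.5583, 0.3166, 0.014 ]), np.float64(0.16191672441139182), np.float64(83.5245299899946))
top ((226.5, 285.0), 111.0, array([0.3839, 0.2222, 0.014 ]), np.float64(0.06455068629070966), np.float64(89.59860522992388))
shift [-4.53  0.01 -0.02] turn [-0.05 -0.    0.  ] | dist mm 113 t 7.75 tcp [ 0.6358  0.2631 -0.0132] gap 0.515 F [-0.3 -0.2  0.6]
```

View pics/s8.png

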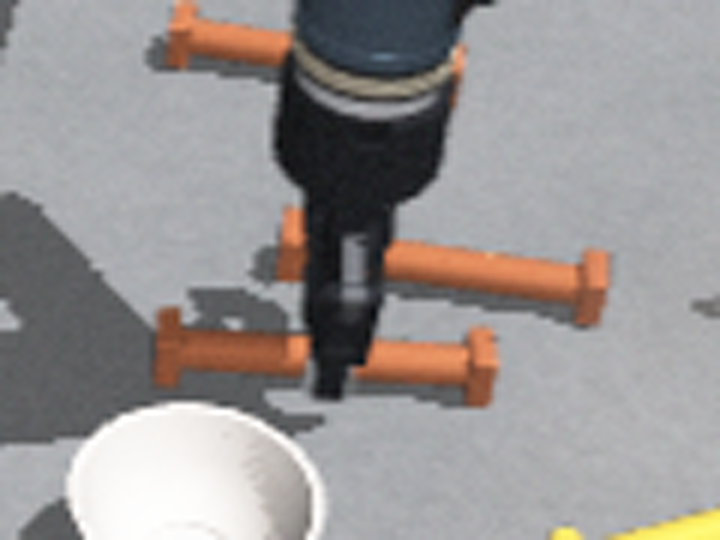

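Reported z has an offset of about -20 mm, so the true tip height is reported + 0.020. The fingers now straddle the tube. Closing.

carry_out([
  [[0,0,0,0,0,0,30],[0,0,0,0,0,0,10],[0,0,0,0,0,0,10],[0,0,0,0,0,0,10],[0,0,0,0,0,0,10]],
], force=60)

```text
t: 8.3
tcp_pos: [0.636, 0.2631, -0.0128]
tool_rot: [0.504, 0.496, -0.504, 0.496]
force: [-1.2, 0.4, 2.5]
finger_gap: 0.197
```

carry_out([
  [[-0.5,0,0,0,0,0,10],[-1,0,0,0,0,0,10],[-2,0,0,0,0,0,10],[-3,0,0,0,0,0,10],[-4,0,0,0,0,0,10]],
])

```text
t: 8.8
tcp_pos: [0.6358, 0.2631, 0.0886]
tool_rot: [0.504, 0.496, -0.504, 0.496]
force: [0.3, 0.2, -1.7]
finger_gap: 0.206
```

carry_out([
  [[-0.8,0,0,0,0,0,10],[-1.6,0,0,0,0,0,10],[-2,0,0,0,0,0,10],[-2,0,0,0,0,0,10],[-2,0,0,0,0,0,10]],
])

```text
t: 9.3
tcp_pos: [0.6353, 0.2629, 0.1365]
tool_rot: [-0.504, -0.496, 0.504, -0.496]
force: [-0.3, 0.7, -1.3]
finger_gap: 0.205
```

```bash
python3 chk.py w9
python3 - <<'E'
from h import *
d=cam("scene");crop(d,"s9",(260,140,420,270),5)
E
```

```text
((60.61643600463867, 193.33387756347656), 2079.0, array([0.39  , 0.2647, 0.014 ]), np.float64(0.16726443356129767), np.float64(81.30162458926134))
((277.0, 234.0), 10333.0, array([0.6302, 0.1977, 0.014 ]), np.float64(0.29091422190666244), np.float64(88.82418802866374))
((198.31764221191406, 136.37059020996094), 2805.5, array([0.5595, 0.316 , 0.014 ]), np.float64(0.15227313637974166), np.float64(82.12816575279395))
((204.0, 47.5), 295.5, array([0.5694, 0.3989, 0.014 ]), np.float64(0.027602680346152986), np.float64(174.56659726629752))
top ((229.0, 176.0), 106.5, array([0.6723, 0.2185, 0.014 ]), np.float64(0.042812282093093595), np.float64(89.63197870033564))
top ((178.0, 176.0), 98.5, array([0.6732, 0.355 , 0.014 ]), np.float64(0.04278869137454778), np.float64(89.63197870033558))
```

View pics/s9.png

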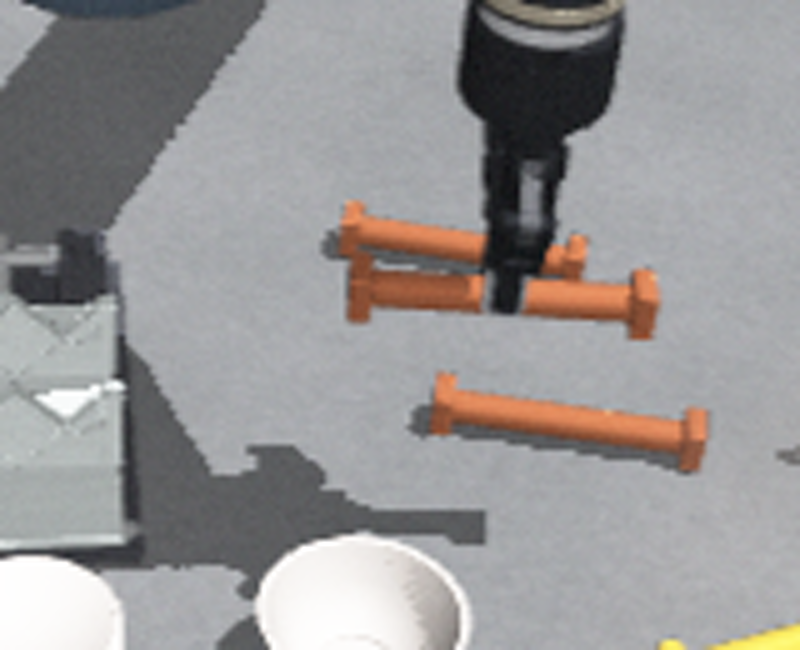

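View pics/w9.png

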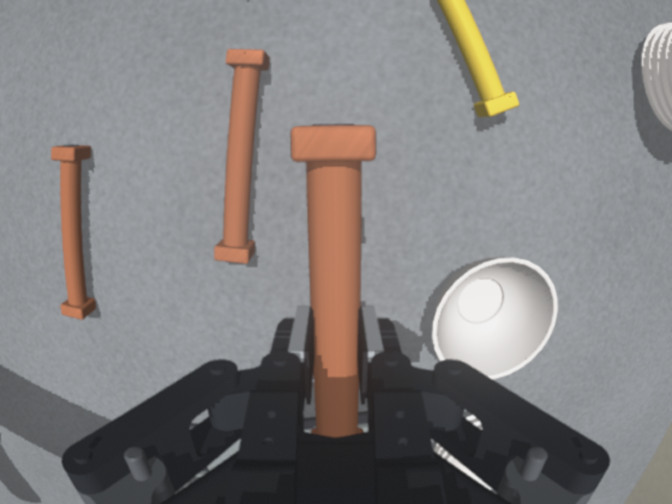

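Tube A is held, at a 17.5 mm opening. Next: above the notch at y = -28.

Run:
```python
from h import *
go((0.600,-0.0882,0.1365),-82.2)
```

```text
shift [-0.03 -1.15 14.06] turn [16.24  0.03  0.02] | dist mm 353 t 9.45 tcp [0.6348 0.2628 0.1353] gap 0.201 F [ 0.5  0.5 -1.3]
```

carry_out([
  [[0,-0.1,0.8,0.8,0,0,10],[0,-0.2,1.8,2,0,0,10],[0,-0.3,2.9,3.3,0,0,10],[0,-0.4,4,4.6,0,0,10],[0,-0.5,5,5.8,0,0,10]],
], force=80)

```text
t: 9.95
tcp_pos: [0.6204, 0.1371, 0.1357]
tool_rot: [-0.612, -0.353, 0.614, -0.352]
force: [-0.2, -0.3, -1.2]
finger_gap: 0.192
```

Run:
```python
from h import *
go((0.600,-0.0882,0.1365),-82.2)
```

```text
shift [-0.03  3.83  8.2 ] turn [1.039e+01 2.000e-02 1.000e-02] | dist mm 226 t 9.95 tcp [0.6204 0.1371 0.1357] gap 0.192 F [-0.2 -0.3 -1.2]
```

carry_out([
  [[0,0.6,1.3,1.5,0,0,10],[0,1.3,2.7,3.1,0,0,10],[0,2,4.2,4.7,0,0,10],[0,2.7,5.8,6.3,0,0,10],[0,3.4,7.2,7.8,0,0,10]],
])

```text
t: 10.45
tcp_pos: [0.6038, -0.0618, 0.1359]
tool_rot: [-0.695, -0.127, 0.696, -0.127]
force: [1.0, -0.6, -1.3]
finger_gap: 0.191
```

Run:
```python
from h import *
go((0.600,-0.0882,0.1365),-82.2)
```

```text
shift [-0.03  0.93  0.52] turn [2.58 0.02 0.01] | dist mm 27 t 10.45 tcp [ 0.6038 -0.0618  0.1359] gap 0.191 F [ 1.  -0.6 -1.3]
```

carry_out([
  [[0,0.3,0.2,1,0,0,10],[0,0.6,0.4,2,0,0,10],[0,0.95,0.5,2.6,0,0,10],[0,0.95,0.5,2.6,0,0,10],[0,0.95,0.5,2.6,0,0,10]],
])

```text
t: 10.95
tcp_pos: [0.6013, -0.0866, 0.1361]
tool_rot: [-0.705, -0.05, 0.706, -0.049]
force: [0.7, 0.2, -0.9]
finger_gap: 0.194
```

```bash
python3 chk.py w10 0.600 -0.0882 0.031 -82.2
python3 - <<'E'
from h import *
d=cam("scene");crop(d,"s10",(190,140,310,260),5)
d=cam("top");crop(d,"t10",(275,120,395,275),4)
E
```

```text
((26.431047439575195, 311.17242431640625), 715.5, array([0.3828, 0.2524, 0.014 ]), np.float64(0.12808512934483), np.float64(88.39525162869188))
((5.5, 197.0), 104.5, array([0.5544, 0.2447, 0.014 ]), np.float64(0.03184958217963145), np.float64(170.71009562022624))
((280.0, 249.5), 6703.0, array([ 0.5226, -0.0991,  0.014 ]), np.float64(0.2655786812177702), np.float64(8.061981596324804))
((278.5, 119.0), 1396.5, array([ 0.6683, -0.0772,  0.014 ]), np.float64(0.055499187224071954), np.float64(97.98960970634883))
top ((196.8353729248047, 277.981689453125), 241.5, array([0.4024, 0.2992, 0.014 ]), np.float64(0.10170986069961309), np.float64(83.33457197392947))
top ((187.79026794433594, 215.92259216308594), 353.0, array([0.565 , 0.3264, 0.014 ]), np.float64(0.15969297816220676), np.float64(83.34341526370305))
shift [4.22 0.08 0.07] turn [0.06 0.01 0.01] | dist mm 105 t 11.05 tcp [ 0.6015 -0.0861  0.1364] gap 0.193 F [-1.   0.2 -1.1]
```

View pics/s10.png

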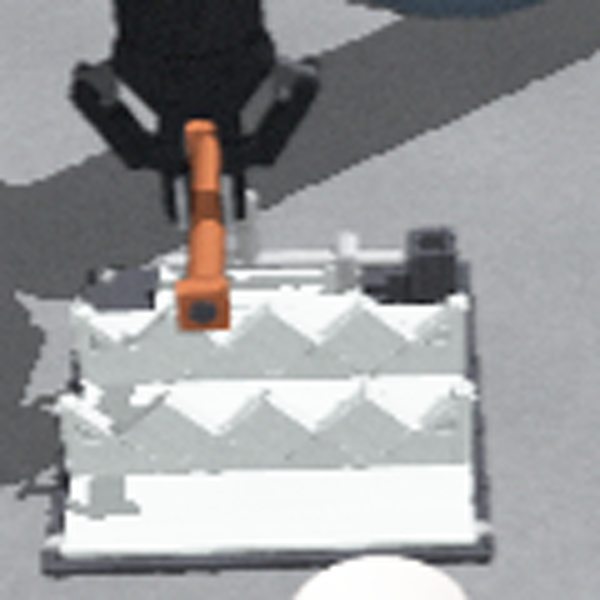

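View pics/w10.png

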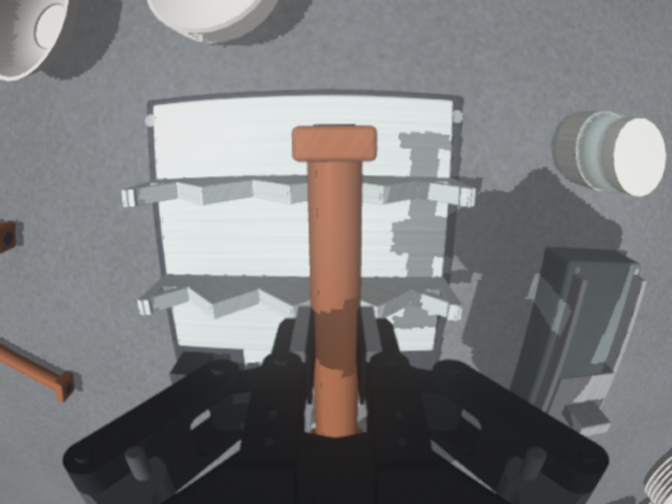

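Run:
```python
from h import *
d=cam("scene");t=cam("top");print((px(d,(.681,-.075,.163))-[190,140])*5,(px(d,(.522,-.097,.163))-[190,140])*5)
print((px(t,(.681,-.075,.163))-[275,120])*4)
```

```text
[199.24497572 308.86223887] [211.9443279  134.32257539]
[282.58462959 150.73556318]
```

View pics/t10.png

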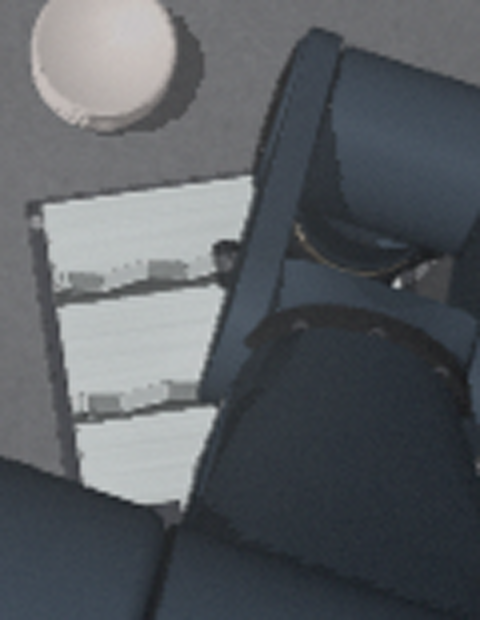

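Observed tube end (203,310) in the crop versus predicted (199,309): aligned to about 2 mm. Lowering.

carry_out([
  [[0.6,0.1,0.07,0.06,0,0,10],[1.5,0.1,0.07,0.06,0,0,10],[2.4,0.1,0.07,0.06,0,0,10],[3.2,0.1,0.07,0.06,0,0,10],[3.6,0.1,0.07,0.06,0,0,10]],
])

```text
t: 11.75
tcp_pos: [0.5992, -0.0888, 0.0451]
tool_rot: [-0.705, -0.048, 0.706, -0.047]
force: [-0.3, 0.2, -0.8]
finger_gap: 0.195
```

carry_out([
  [[0.1,0,0,0,0,0,10],[0.2,0,0,0,0,0,10],[0.3,0,0,0,0,0,10],[0.4,0,0,0,0,0,10],[0.45,0,0,0,0,0,10]],
])

```text
t: 12.25
tcp_pos: [0.6007, -0.0896, 0.036]
tool_rot: [0.706, 0.048, -0.705, 0.048]
force: [-0.0, 0.4, -0.3]
finger_gap: 0.192
```

```bash
python3 chk.py w11 0.600 -0.0882 0.031 -82.2
python3 - <<'E'
from h import *
d=cam("scene");crop(d,"s11",(190,140,310,260),5)
E
```

```text
((10.0, 368.0), 303.0, array([0.3775, 0.2018, 0.014 ]), np.float64(0.06822374237621365), np.float64(155.13088552321537))
((277.1576843261719, 314.59130859375), 2806.0, array([ 0.534, -0.098,  0.014]), np.float64(0.09044698900685796), np.float64(10.35890315016904))
((277.0, 197.5), 4021.5, array([ 0.6218, -0.0861,  0.014 ]), np.float64(0.08087281077560941), np.float64(7.565177730774661))
((278.0, 119.5), 1406.5, array([ 0.6705, -0.0802,  0.014 ]), np.float64(0.03689484413469345), np.float64(97.63678303855849))
top ((204.01852416992188, 280.9056091308594), 329.5, array([0.3948, 0.2805, 0.014 ]), np.float64(0.14055651642513767), np.float64(78.66362852929596))
top ((187.79026794433594, 215.92259216308594), 351.0, array([0.565 , 0.3264, 0.014 ]), np.float64(0.15969297816220676), np.float64(83.34341526370305))
shift [ 0.19 -0.05  0.01] turn [-0.01 -0.   -0.  ] | dist mm 5 t 12.35 tcp [ 0.6004 -0.0895  0.0358] gap 0.194 F [-0.5 -0.2 -2. ]
```

View pics/s11.png

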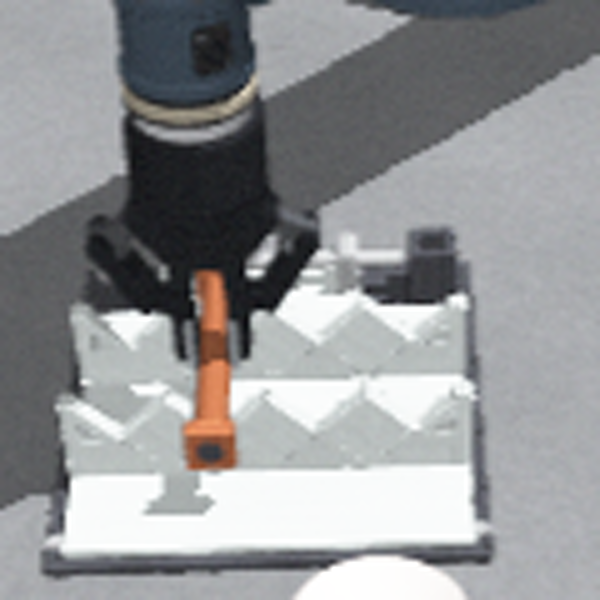

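View pics/w11.png

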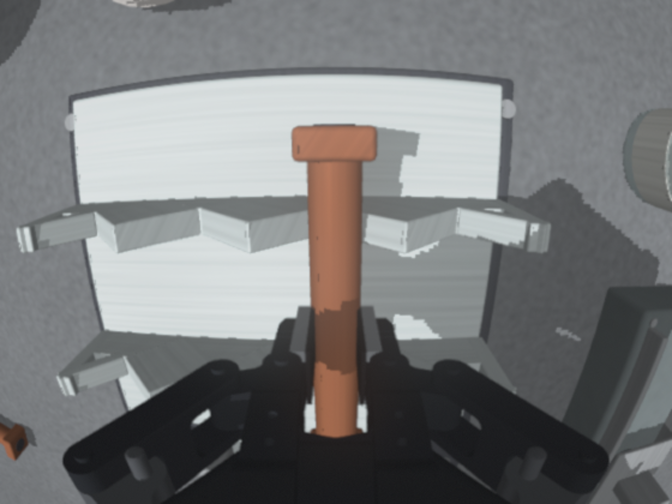

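carry_out([
  [[0.05,0,0,0,0,0,10],[0.1,0,0,0,0,0,10],[0.15,0,0,0,0,0,10],[0.2,0,0,0,0,0,10],[0.2,0,0,0,0,0,10]],
])

```text
t: 12.9
tcp_pos: [0.6007, -0.0883, 0.033]
tool_rot: [0.706, 0.048, -0.705, 0.047]
force: [-2.8, 4.4, 13.4]
finger_gap: 0.193
```

Contact (13 N up, self-centring): seated. Opening slightly.

carry_out([
  [[0,0,0,0,0,0,20],[0,0,0,0,0,0,26],[0,0,0,0,0,0,34],[0,0,0,0,0,0,34],[0,0,0,0,0,0,34]],
])

```text
t: 13.4
tcp_pos: [0.6003, -0.0898, 0.0303]
tool_rot: [-0.705, -0.048, 0.706, -0.048]
force: [0.2, -0.3, -0.3]
finger_gap: 0.397
```

carry_out([
  [[-0.5,0,0,0,0,0,34],[-1,0,0,0,0,0,34],[-2,0,0,0,0,0,34],[-3,0,0,0,0,0,34],[-4.5,0,0,0,0,0,40]],
])

```text
t: 13.9
tcp_pos: [0.5993, -0.0892, 0.1439]
tool_rot: [-0.705, -0.048, 0.706, -0.047]
force: [0.6, -0.1, -0.1]
finger_gap: 0.464
```

```bash
python3 chk.py w12 0.5655 0.3256 0.13 -6.8
python3 - <<'E'
from h import *
d=cam("scene");crop(d,"s12",(190,140,310,260),5)
E
```

```text
((272.8699645996094, 290.40997314453125), 224.0, array([ 0.49  , -0.0978,  0.014 ]), np.float64(0.03101486065210956), np.float64(88.22401166777607))
((27.214229583740234, 307.48150634765625), 712.0, array([0.3827, 0.256 , 0.014 ]), np.float64(0.13328232633289813), np.float64(87.89601062444999))
((6.5, 195.5), 148.5, array([0.5532, 0.2486, 0.014 ]), np.float64(0.031134502912381217), np.float64(170.6013215897389))
((274.5, 202.5), 1806.5, array([ 0.581 , -0.0877,  0.014 ]), np.float64(0.16432586578518774), np.float64(7.420255179586246))
((272.0, 112.5), 269.5, array([ 0.6709, -0.0737,  0.014 ]), np.float64(0.02701907765492289), np.float64(97.41890585257188))
top ((196.59616088867188, 279.5192565917969), 238.0, array([0.3985, 0.2997, 0.014 ]), np.float64(0.1014035375121965), np.float64(78.45161726217782))
top ((187.8144073486328, 215.53794860839844), 351.0, array([0.566 , 0.3263, 0.014 ]), np.float64(0.15974467375929213), np.float64(82.68394164086969))
shift [  0.7  -16.72  -0.69] turn [-15.09  -0.07  -0.14] | dist mm 419 t 14.00 tcp [ 0.6045 -0.0908  0.1498] gap 0.468 F [ 0.   1.  -0.4]
```

View pics/s12.png

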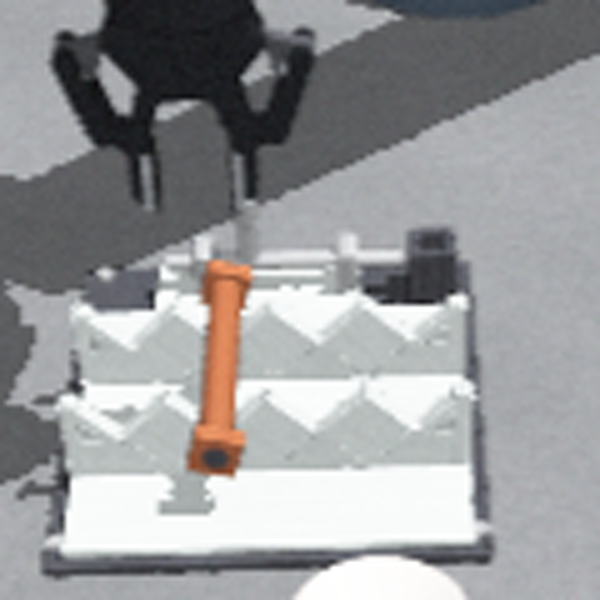

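Tube A lies seated in the y = -28 notches. Next is tube B at (0.5655, 0.326).

carry_out([
  [[0,-1.5,0,-1.5,0,0,44],[0,-3.3,-0.1,-3,0,0,44],[0,-5.1,-0.2,-4.6,0,0,44],[0,-7,-0.3,-6.2,0,0,44],[0,-8.8,-0.4,-7.6,0,0,44]],
])

```text
t: 14.55
tcp_pos: [0.5796, 0.1316, 0.1427]
tool_rot: [-0.65, -0.277, 0.651, -0.276]
force: [0.9, 1.2, -0.3]
finger_gap: 0.515
```

Run:
```python
from h import *
go((0.5655,0.3258,0.12),-7.1)
```

```text
shift [ 0.91 -5.8  -5.2 ] turn [-7.38  0.01  0.01] | dist mm 196 t 14.55 tcp [0.5796 0.1316 0.1427] gap 0.515 F [ 0.9  1.2 -0.3]
```

carry_out([
  [[0.2,-1.3,-1.1,-1.5,0,0,44],[0.4,-2.8,-2.4,-3,0,0,44],[0.6,-4.3,-3.8,-4.5,0,0,44],[0.8,-5.9,-5.1,-6,0,0,44],[0.8,-5.9,-5.1,-7.4,0,0,44]],
])

```text
t: 15.05
tcp_pos: [0.5615, 0.3299, 0.1219]
tool_rot: [-0.528, -0.471, 0.528, -0.469]
force: [-0.5, -0.5, -0.0]
finger_gap: 0.512
```

Run:
```python
from h import *
d=cam("wrist")
d=cam("wrist")
np.set_printoptions(precision=4,suppress=True)
crop(d,"w13",(0,0,560,420),1.2)
for t in tubes(d):print(t)
go((0.5655,0.3258,-0.012),-7.1)
```

```text
((120.0246353149414, 253.36239624023438), 1722.5, array([0.3886, 0.2829, 0.014 ]), np.float64(0.13331445393388203), np.float64(75.53754619584342))
((281.5, 206.0), 2949.5, array([0.5609, 0.3139, 0.014 ]), np.float64(0.15216518300969323), np.float64(83.56879890043749))
((283.5, 117.5), 374.0, array([0.5719, 0.3965, 0.014 ]), np.float64(0.025904994408583022), np.float64(173.59445282855359))
shift [ 5.36  0.13 -0.02] turn [0.   0.01 0.02] | dist mm 134 t 15.15 tcp [0.5625 0.3258 0.1221] gap 0.518 F [-0.3 -0.9  0.6]
```

View pics/w13.png

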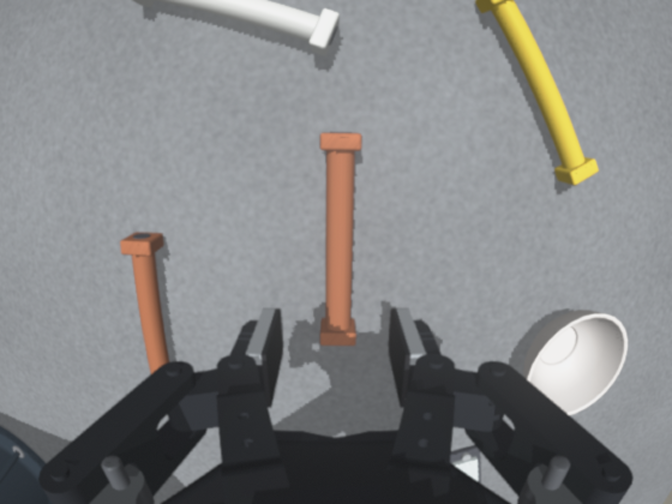

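Tube B is centred between the fingers at (340,240). Descending and gripping.

carry_out([
  [[1.2,0.1,0,0,0,0,44],[2.6,0.1,0,0,0,0,44],[4,0.1,0,0,0,0,44],[5,0.1,0,0,0,0,44],[5.3,0.1,0,0,0,0,44]],
])

```text
t: 15.65
tcp_pos: [0.5643, 0.3213, -0.0126]
tool_rot: [-0.529, -0.467, 0.534, -0.465]
force: [0.2, -0.9, 0.3]
finger_gap: 0.517
```

carry_out([
  [[0.05,0,0,0,0,0,44],[0.05,0,0,0,0,0,20],[0.05,0,0,0,0,0,10],[0.05,0,0,0,0,0,10],[0.05,0,0,0,0,0,10]],
])

```text
t: 16.15
tcp_pos: [0.5676, 0.3239, -0.0085]
tool_rot: [0.532, 0.467, -0.53, 0.468]
force: [-1.3, -1.8, 7.0]
finger_gap: 0.17
```

carry_out([
  [[-0.3,0,0,0,0,0,10],[-1,0,0,0,0,0,10],[-2,0,0,0,0,0,10],[-3.5,0,0,0,0,0,10],[-5,0,0,0,0,0,10]],
])

```text
t: 16.65
tcp_pos: [0.5661, 0.3239, 0.1162]
tool_rot: [-0.531, -0.467, 0.531, -0.467]
force: [0.4, -0.0, -2.7]
finger_gap: 0.165
```

```bash
python3 chk.py w14 0.5924 -0.0328 0.1365 -82.2
```

```text
((117.29118347167969, 265.5220642089844), 2107.5, array([0.3867, 0.2674, 0.014 ]), np.float64(0.16386982618216955), np.float64(78.20960917884389))
((279.0, 233.5), 9758.5, array([0.5575, 0.2695, 0.014 ]), np.float64(0.27124356710926384), np.float64(82.66126996775803))
top ((217.9712371826172, 283.1244812011719), 250.5, array([0.3889, 0.2443, 0.014 ]), np.float64(0.10728207215730996), np.float64(82.38823288699815))
top ((200.5, 208.5), 135.5, array([0.5846, 0.2931, 0.014 ]), np.float64(0.05557287700685337), np.float64(89.62177711138833))
top ((345.4595947265625, 198.2655792236328), 278.5, array([ 0.6105, -0.0915,  0.014 ]), np.float64(0.16473749864297305), np.float64(8.046369079512644))
shift [-0.65  2.67 14.12] turn [14.99 -0.16 -0.07] | dist mm 360 t 16.75 tcp [0.571  0.3258 0.1218] gap 0.17 F [ 0.6 -0.  -0.6]
```

View pics/w14.png

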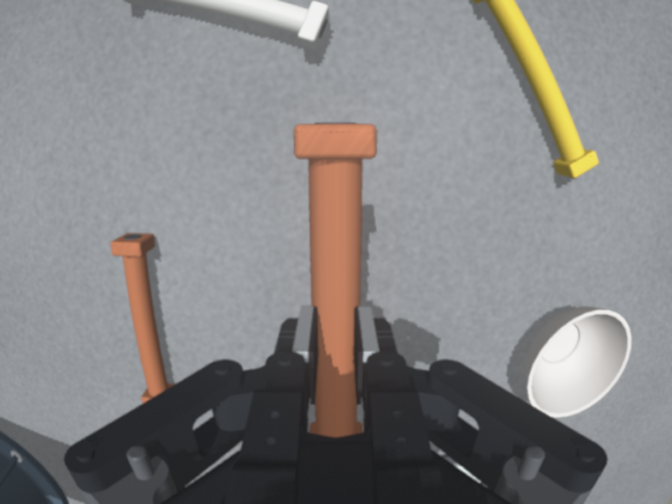

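Held, but at a narrower gap (14.5 mm), which suggests the pads grip above the axis and the z offset is nearer 30 mm. I'll set it down and regrip lower.

carry_out([
  [[1,0,0,0,0,0,10],[2.4,0,0,0,0,0,10],[3.8,0,0,0,0,0,10],[4.7,0,0,0,0,0,10],[5,0,0,0,0,0,10]],
])

```text
t: 17.25
tcp_pos: [0.5651, 0.3233, -0.0088]
tool_rot: [-0.529, -0.468, 0.532, -0.467]
force: [-12.1, -5.9, 51.9]
finger_gap: 0.167
```

carry_out([
  [[0,0,0,0,0,0,20],[0,0,0,0,0,0,40],[0,0,0,0,0,0,44],[0.15,0,0,0,0,0,44],[0.25,0,0,0,0,0,44]],
])

```text
t: 17.75
tcp_pos: [0.5666, 0.3238, -0.0172]
tool_rot: [-0.531, -0.467, 0.531, -0.467]
force: [-0.9, -1.1, -0.4]
finger_gap: 0.515
```

carry_out([
  [[0.05,0,0,0,0,0,44],[0.1,0,0,0,0,0,44],[0.15,0,0,0,0,0,44],[0.2,0,0,0,0,0,44],[0.2,0,0,0,0,0,44]],
])

```text
t: 18.25
tcp_pos: [0.5664, 0.3238, -0.0221]
tool_rot: [-0.531, -0.467, 0.531, -0.467]
force: [-0.1, 0.5, -0.3]
finger_gap: 0.516
```

Run:
```python
from h import *
d=cam("scene");crop(d,"s15",(310,160,430,250),6);go((.5655,.3258,-.022),-7.1)
```

```text
shift [-0.   -0.05 -0.07] turn [-0.03  0.    0.  ] | dist mm 2 t 18.30 tcp [ 0.5665  0.3238 -0.022 ] gap 0.515 F [ 0.5 -0.5 -0. ]
```

View pics/s15.png

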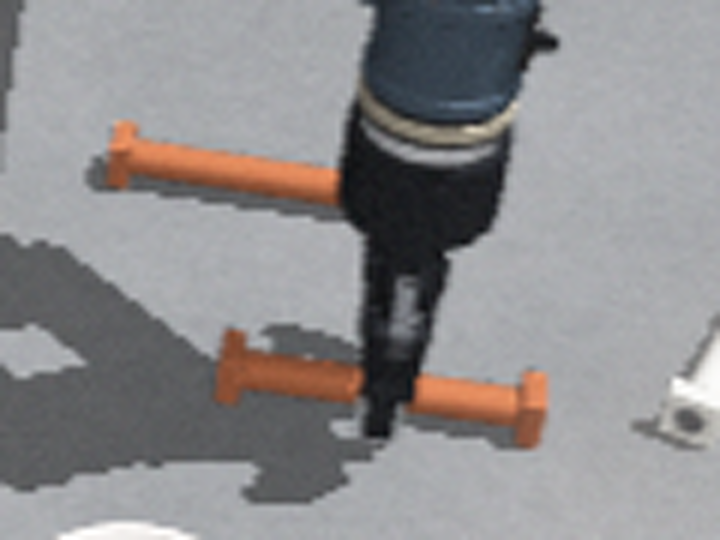

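Run:
```python
from h import *
d=cam("scene")
v=ray(d,(372.5,232.7))
for x in(.588,.594,.60,.606): print(d["c"]+v*(x-d["c"][0])/v[0])
```

```text
[ 0.588       0.32323321 -0.00110237]
[0.594      0.32195796 0.00443129]
[0.6        0.3206827  0.00996495]
[0.606      0.31940744 0.01549861]
```

carry_out([
  [[0,0,0,0,0,0,30],[0,0,0,0,0,0,10],[0,0,0,0,0,0,10],[0,0,0,0,0,0,10],[0,0,0,0,0,0,10]],
])

```text
t: 18.85
tcp_pos: [0.5666, 0.3239, -0.0215]
tool_rot: [0.531, 0.467, -0.531, 0.467]
force: [-0.5, -0.2, 4.2]
finger_gap: 0.2
```

carry_out([
  [[-0.3,0,0,0,0,0,10],[-1,0,0,0,0,0,10],[-2,0,0,0,0,0,10],[-3.5,0,0,0,0,0,10],[-5,0,0,0,0,0,10]],
])

```text
t: 19.35
tcp_pos: [0.5661, 0.3236, 0.1046]
tool_rot: [-0.53, -0.467, 0.531, -0.467]
force: [0.9, 0.4, -2.4]
finger_gap: 0.203
```

carry_out([
  [[-0.4,0.2,1.2,1,0,0,10],[-0.8,0.5,2.4,2.2,0,0,10],[-1,0.8,3.6,3.4,0,0,10],[-1,1.1,4.8,4.6,0,0,10],[-1,1.3,6,5.8,0,0,10]],
])

```text
t: 19.85
tcp_pos: [0.5804, 0.1697, 0.1296]
tool_rot: [0.632, 0.318, -0.631, 0.319]
force: [-0.3, -0.8, -1.8]
finger_gap: 0.202
```

Run:
```python
from h import *
go((0.5924,-0.0328,0.13),-82.2)
```

```text
shift [-0.02  5.21  6.23] turn [ 9.14 -0.03 -0.01] | dist mm 203 t 19.85 tcp [0.5804 0.1697 0.1296] gap 0.202 F [-0.3 -0.8 -1.8]
```

carry_out([
  [[0,1,1.1,1.5,0,0,10],[0,2,2.3,3,0,0,10],[0,3,3.5,4.6,0,0,10],[0,4,4.8,6.2,0,0,10],[0,5,6,7.8,0,0,10]],
])

```text
t: 20.35
tcp_pos: [0.5917, -0.0257, 0.1292]
tool_rot: [0.702, 0.088, -0.701, 0.089]
force: [0.3, 0.7, -1.7]
finger_gap: 0.207
```

Run:
```python
from h import *
d=cam("top")
go((0.5924,-0.0328,0.13),-82.2)
```

```text
shift [-0.03  0.01  0.04] turn [ 1.24 -0.02 -0.07] | dist mm 1 t 20.40 tcp [ 0.5933 -0.0324  0.1293] gap 0.203 F [ 1.5 -4.1 -2. ]
```

carry_out([
  [[0,0.05,0,0.7,0,0,10],[0,0.05,0,1.3,0,0,10],[0,0.05,0,1.3,0,0,10],[0,0.05,0,1.3,0,0,10],[0,0.05,0,1.3,0,0,10]],
])

```text
t: 20.9
tcp_pos: [0.5922, -0.0249, 0.1285]
tool_rot: [0.705, 0.051, -0.705, 0.051]
force: [0.2, 0.6, -1.3]
finger_gap: 0.199
```

```bash
python3 chk.py w16 0.5924 -0.0328 0.0225 -82.2
python3 - <<'E'
from h import *
d=cam("scene");crop(d,"s16",(190,130,310,250),5)
E
```

```text
((43.19999313354492, 310.10003662109375), 1242.5, array([0.3934, 0.2709, 0.014 ]), np.float64(0.16691874798035003), np.float64(80.80607541248767))
((351.4520568847656, 272.77178955078125), 1037.5, array([ 0.5212, -0.1094,  0.014 ]), np.float64(0.08100329287586895), np.float64(11.801947761214196))
((277.98431396484375, 250.02447509765625), 7474.0, array([ 0.5172, -0.0355,  0.014 ]), np.float64(0.2574499957479267), np.float64(8.998986102535815))
((363.5, 162.0), 968.0, array([ 0.6334, -0.0961,  0.014 ]), np.float64(0.06213534263328122), np.float64(11.425378878176074))
((374.5, 118.5), 181.0, array([ 0.6741, -0.0985,  0.014 ]), np.float64(0.013961217633087782), np.float64(101.328451537727))
((281.5, 120.0), 1476.5, array([ 0.659 , -0.0179,  0.014 ]), np.float64(0.055796141081491946), np.float64(98.32929736173253))
shift [4.23 0.32 0.04] turn [ 0.1 -0.  -0. ] | dist mm 106 t 21.00 tcp [ 0.5921 -0.0249  0.1283] gap 0.199 F [ 0.3  0.5 -1.3]
```

View pics/s16.png

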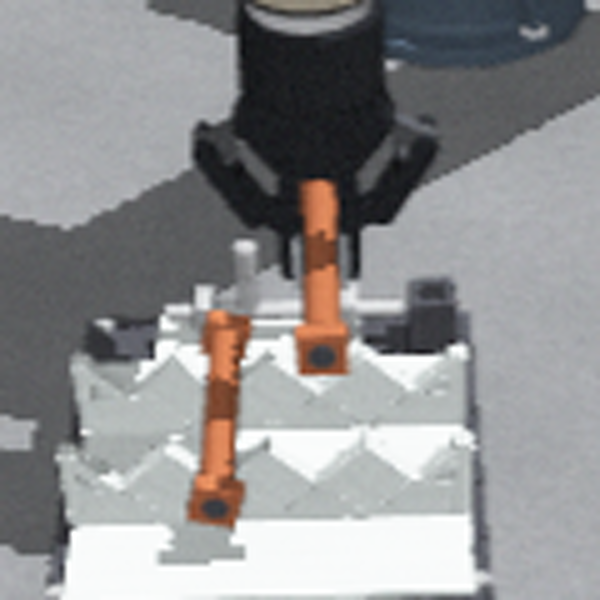

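View pics/w16.png

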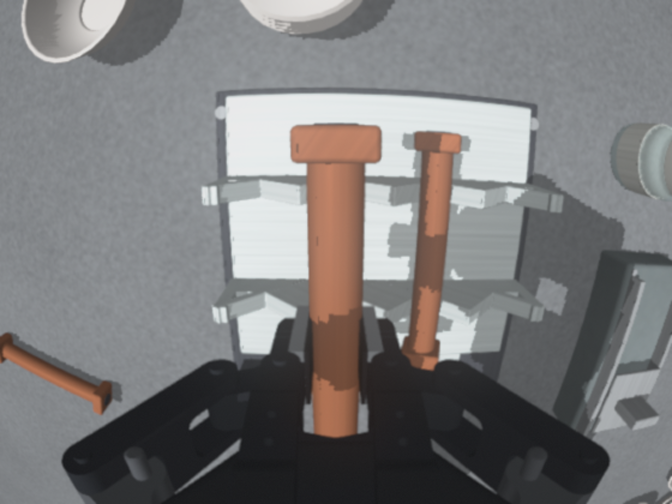

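carry_out([
  [[0.4,0.2,0.04,0.1,0,0,10],[1.4,0.28,0.04,0.1,0,0,10],[2.4,0.28,0.04,0.1,0,0,10],[3.2,0.28,0.04,0.1,0,0,10],[3.7,0.28,0.04,0.1,0,0,10]],
])

```text
t: 21.55
tcp_pos: [0.5908, -0.0323, 0.0332]
tool_rot: [-0.704, -0.048, 0.707, -0.047]
force: [-0.3, -0.0, -1.6]
finger_gap: 0.2
```

carry_out([
  [[0.1,0,0,0,0,0,10],[0.2,0,0,0,0,0,10],[0.3,0,0,0,0,0,10],[0.4,0,0,0,0,0,10],[0.4,0,0,0,0,0,10]],
])

```text
t: 22.05
tcp_pos: [0.5924, -0.0323, 0.026]
tool_rot: [0.706, 0.048, -0.705, 0.048]
force: [-0.1, 0.1, -2.1]
finger_gap: 0.2
```

```bash
python3 chk.py w17 0.5924 -0.0328 0.0225 -82.2
python3 - <<'E'
from h import *
d=cam("scene");crop(d,"s17",(190,130,310,250),5)
E
```

```text
((373.4344177246094, 381.2786560058594), 185.0, array([ 0.4746, -0.1277,  0.014 ]), np.float64(0.05231373955312535), np.float64(49.276771929220104))
((21.48615837097168, 376.68365478515625), 814.5, array([0.3783, 0.2314, 0.014 ]), np.float64(0.0903027595063641), np.float64(95.81274186923893))
((278.5, 250.0), 7828.0, array([ 0.5723, -0.0353,  0.014 ]), np.float64(0.16364770869784553), np.float64(7.624930557294214))
((404.4953918457031, 209.08306884765625), 5948.0, array([ 0.6157, -0.11  ,  0.014 ]), np.float64(0.1335779721287608), np.float64(11.574553057593674))
((280.0, 120.5), 1571.0, array([ 0.6621, -0.0241,  0.014 ]), np.float64(0.03714913585297202), np.float64(97.70448690612699))
top ((192.3291473388672, 277.4281311035156), 189.5, array([0.4039, 0.3108, 0.014 ]), np.float64(0.07878692275620815), np.float64(83.55593894136932))
shift [0.14 0.02 0.  ] turn [-0.01 -0.01 -0.  ] | dist mm 4 t 22.15 tcp [ 0.5924 -0.0323  0.026 ] gap 0.2 F [-0.4 -0.5 -1.3]
```

View pics/s17.png

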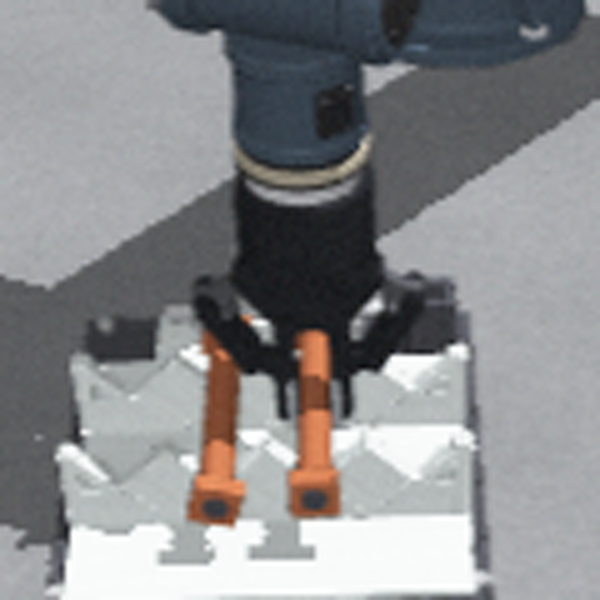

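carry_out([
  [[0.05,0,0,0,0,0,10],[0.1,0,0,0,0,0,10],[0.15,0,0,0,0,0,10],[0.15,0,0,0,0,0,10],[0.15,0,0,0,0,0,10]],
])

```text
t: 22.7
tcp_pos: [0.5924, -0.0316, 0.023]
tool_rot: [0.706, 0.048, -0.705, 0.047]
force: [-1.6, 2.2, 6.3]
finger_gap: 0.203
```

carry_out([
  [[0.03,0,0,0,0,0,20],[0.03,0,0,0,0,0,26],[0.03,0,0,0,0,0,32],[0,0,0,0,0,0,32],[0,0,0,0,0,0,32]],
])

```text
t: 23.2
tcp_pos: [0.5922, -0.0325, 0.0218]
tool_rot: [0.706, 0.048, -0.705, 0.048]
force: [-0.1, 0.3, 0.1]
finger_gap: 0.377
```

carry_out([
  [[-0.5,0,0,0,0,0,32],[-1,0,0,0,0,0,32],[-2,0,0,0,0,0,32],[-3,0,0,0,0,0,32],[-4.5,0,0,0,0,0,40]],
])

```text
t: 23.7
tcp_pos: [0.5911, -0.0321, 0.1352]
tool_rot: [-0.705, -0.048, 0.706, -0.047]
force: [0.1, -0.4, -0.8]
finger_gap: 0.466
```

```bash
python3 chk.py w18 0.395 0.27 0.12 -9.8
python3 - <<'E'
from h import *
d=cam("scene");crop(d,"s18",(190,130,310,250),5)
for t in tubes(d): print(t)
E
```

```text
((277.41229248046875, 296.07843017578125), 248.5, array([ 0.4808, -0.0457,  0.014 ]), np.float64(0.030707543123484688), np.float64(93.9134611689322))
((43.29999542236328, 307.4000244140625), 1183.5, array([0.3931, 0.2713, 0.014 ]), np.float64(0.16655274992977476), np.float64(80.10871399144371))
((345.3401794433594, 250.7582244873047), 533.5, array([ 0.5412, -0.1056,  0.014 ]), np.float64(0.03640366696167594), np.float64(7.380576395132347))
((350.5869140625, 158.416748046875), 1049.0, array([ 0.6317, -0.0929,  0.014 ]), np.float64(0.06582745873748827), np.float64(9.043687693256123))
((276.5, 205.0), 1933.5, array([ 0.5728, -0.0326,  0.014 ]), np.float64(0.16556824868013717), np.float64(7.5240684683004035))
((352.0, 113.5), 400.5, array([ 0.6728, -0.0871,  0.014 ]), np.float64(0.031213033131452954), np.float64(100.1673128921462))
((281.5, 112.5), 198.0, array([ 0.6638, -0.025 ,  0.014 ]), np.float64(0.020093393830199174), np.float64(97.75221037538628))
top ((183.3529510498047, 277.0882263183594), 80.5, array([0.405 , 0.3341, 0.014 ]), np.float64(0.03222461944809474), np.float64(75.7828
[... 382 characters left out ...]
, np.float64(0.1944728152391473), np.float64(8.026237776247939))
((234.32069396972656, 213.1517333984375), 255.5, array([ 0.5482511 , -0.09671241,  0.014     ]), np.float64(0.1979962767293159), np.float64(6.918919515181301))
((352.0669860839844, 189.00912475585938), 252.5, array([0.39792029, 0.26900654, 0.014     ]), np.float64(0.15776987801907183), np.float64(82.2471179904971))
((201.45608520507812, 64.90029907226562), 1877.0, array([-0.74572723, -0.50710772,  0.014     ]), np.float64(1.2204593944517652), np.float64(12.444045134208636))
((461.8740234375, 74.41366577148438), 18090.0, array([-0.64540407,  0.8558493 ,  0.014     ]), np.float64(0.9198918206543253), np.float64(74.3856270733843))
```

View pics/s18.png

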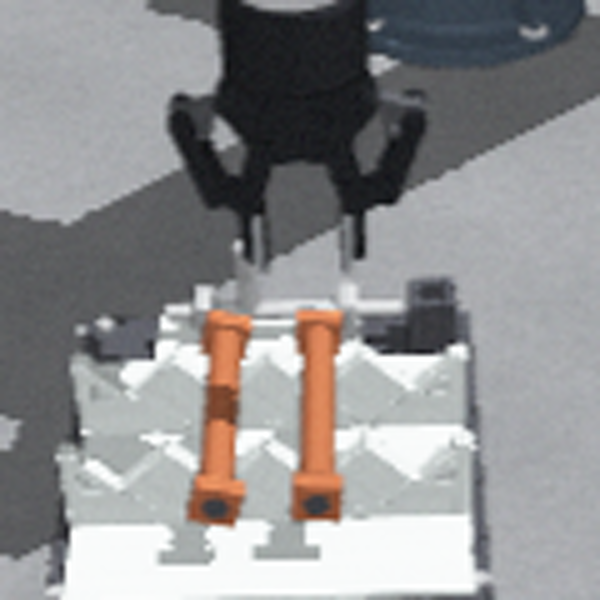

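Both tubes lie parallel and seated. Now tube C near (0.396, 0.27).

carry_out([
  [[0,-1.2,0.6,-1.4,0,0,44],[0,-2.6,1.3,-2.9,0,0,44],[0,-4,1.9,-4.4,0,0,44],[0,-5.4,2.6,-5.9,0,0,44],[0,-6.8,3.3,-7.4,0,0,44]],
])

```text
t: 24.35
tcp_pos: [0.486, 0.1261, 0.1341]
tool_rot: [-0.653, -0.271, 0.654, -0.27]
force: [0.7, 0.0, 0.4]
finger_gap: 0.515
```

Run:
```python
from h import *
cam("top");cam("top")
go((0.396,0.27,0.12),-9.3)
```

```text
shift [ 0.58 -6.44 -1.58] turn [-7.13  0.03  0.07] | dist mm 167 t 24.45 tcp [0.4822 0.1282 0.1337] gap 0.514 F [ 0.3 -0.3 -0.1]
```

carry_out([
  [[0.2,-1.6,-0.4,-1.5,0,0,44],[0.4,-3.2,-0.8,-3,0,0,44],[0.5,-4.8,-1.2,-4.5,0,0,44],[0.5,-6.4,-1.6,-6,0,0,44],[0.5,-6.4,-1.6,-7.1,0,0,44]],
])

```text
t: 24.95
tcp_pos: [0.4001, 0.2695, 0.1215]
tool_rot: [-0.538, -0.459, 0.54, -0.457]
force: [0.1, -0.3, -0.3]
finger_gap: 0.509
```

Run:
```python
from h import *
np.set_printoptions(precision=4,suppress=True)
for t in tubes(cam("top")): print("top",t)
for t in tubes(cam("scene")): print("sc",t)
d=cam("wrist")
crop(d,"w19",(0,0,560,420),1.2)
for t in tubes(d):print(t)
go((0.396,0.27,-0.022),-9.3)
```

```text
top ((226.10890197753906, 284.410888671875), 146.5, array([0.3854, 0.2232, 0.014 ]), np.float64(0.06511868540045898), np.float64(83.96055877334378))
top ((324.888671875, 201.23439025878906), 296.5, array([ 0.6028, -0.0366,  0.014 ]), np.float64(0.16485989665615486), np.float64(6.938438214258958))
top ((345.5433044433594, 198.25115966796875), 307.0, array([ 0.6105, -0.0917,  0.014 ]), np.float64(0.16473846920912572), np.float64(8.044801632540139))
top ((534.5, 120.0), 2809.0, array([ 0.8263, -0.6145,  0.014 ]), np.float64(0.297709679867104), np.float64(174.87306889548083))
sc ((30.0, 241.5), 3315.5, array([ 0.7124, -0.6535,  0.014 ]), np.float64(0.33294580401709295), np.float64(29.9750982582201))
sc ((252.99996948242188, 212.49998474121094), 248.5, array([ 0.5403, -0.0403,  0.014 ]), np.float64(0.1944728152391473), np.float64(8.026237776247939))
sc ((234.3577880859375, 213.15924072265625), 256.5, array([ 0.5483, -0.0966,  0.014 ]), np.float64(0.19793260029566329), np.float64(6.8262645286902455))
sc ((351.86614990234375, 188.9817657470703), 254.5, array([0.3978, 0.2683, 0.014 ]), np.float64(0.15911989310892652), np.float64(82.24709021767406))
sc ((203.0, 65.0), 1992.5, array([-0.7449, -0.5005,  0.014 ]), np.float64(1.2222371555402682), np.float64(13.30856823485044))
sc ((471.5, 84.5), 17187.5, array([-0.513 ,  0.8987,  0.014 ]), np.float64(0.8738381830426089), np.float64(95.93380722816508))
((271.0, 278.0), 178.0, array([0.38  , 0.1894, 0.014 ]), np.float64(0.025170403664411808), np.float64(170.51671348303267))
((269.0, 189.0), 2909.0, array([0.393 , 0.2718, 0.014 ]), np.float64(0.15128017151078735), np.float64(79.78303860191305))
shift [ 5.75 -0.32 -0.07] turn [-0.11  0.   -0.  ] | dist mm 144 t 25.10 tcp [0.4035 0.267  0.1217] gap 0.515 F [0.2 0.3 0.2]
```

View pics/w19.png

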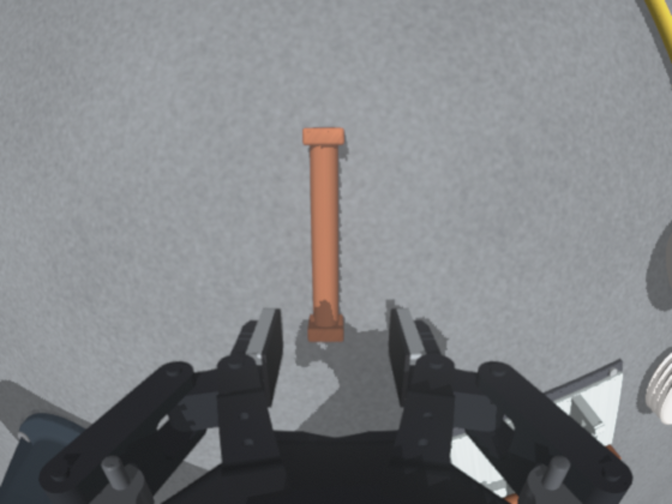

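carry_out([
  [[1.2,-0.3,-0.05,0,0,0,44],[2.6,-0.3,-0.05,0,0,0,44],[4,-0.3,-0.05,0,0,0,44],[5.1,-0.3,-0.05,0,0,0,44],[5.5,-0.3,-0.05,0,0,0,44]],
])

```text
t: 25.6
tcp_pos: [0.3958, 0.2679, -0.018]
tool_rot: [-0.54, -0.455, 0.543, -0.454]
force: [0.2, 0.9, 0.0]
finger_gap: 0.519
```

carry_out([
  [[0.1,0,0,0,0,0,44],[0.2,0,0,0,0,0,44],[0.22,0,0,0,0,0,44],[0.22,0,0,0,0,0,44],[0.22,0,0,0,0,0,44]],
])

```text
t: 26.1
tcp_pos: [0.3967, 0.2697, -0.0203]
tool_rot: [0.541, 0.455, -0.54, 0.456]
force: [-0.7, 0.2, -0.2]
finger_gap: 0.511
```

carry_out([
  [[0,0,0,0,0,0,30],[0,0,0,0,0,0,10],[0,0,0,0,0,0,10],[0,0,0,0,0,0,10],[0,0,0,0,0,0,10]],
])

```text
t: 26.6
tcp_pos: [0.3962, 0.2696, -0.0204]
tool_rot: [0.541, 0.456, -0.541, 0.456]
force: [-0.3, 0.4, 6.0]
finger_gap: 0.201
```

Gripped at a gap of 0.20. Lifting and carrying to the y = +84 notch, (0.5848, 0.0227).

carry_out([
  [[-0.3,0,0,0,0,0,10],[-1,0,0,0,0,0,10],[-2.5,0,0,0,0,0,10],[-4,0,0,0,0,0,10],[-6,0,0,0,0,0,10]],
])

```text
t: 27.1
tcp_pos: [0.3945, 0.2687, 0.1292]
tool_rot: [-0.539, -0.456, 0.542, -0.455]
force: [1.0, 0.7, -1.1]
finger_gap: 0.201
```

Run:
```python
from h import *
cam("top");cam("top")
go((0.5848,0.0227,0.13),-82.2)
```

```text
shift [0.22 8.96 8.54] turn [14.49 -0.15 -0.06] | dist mm 310 t 27.20 tcp [0.4    0.2712 0.1345] gap 0.198 F [ 0.9  0.1 -1.7]
```

carry_out([
  [[0,0.8,0.8,1.3,0,0,10],[0,1.8,1.7,2.8,0,0,10],[0,2.8,2.7,4.3,0,0,10],[0,3.8,3.7,5.8,0,0,10],[0,4.9,4.7,7.3,0,0,10]],
])

```text
t: 27.7
tcp_pos: [0.4962, 0.1317, 0.1281]
tool_rot: [-0.656, -0.262, 0.658, -0.261]
force: [0.5, -0.1, -1.9]
finger_gap: 0.201
```

Run:
```python
from h import *
cam("top");cam("top")
go((0.5848,0.0227,0.13),-82.2)
```

```text
shift [-0.04  5.42  0.49] turn [ 7.12 -0.03 -0.03] | dist mm 136 t 27.80 tcp [0.5006 0.1296 0.1285] gap 0.199 F [ 0.4  0.9 -0.2]
```

carry_out([
  [[0,1.1,0.1,1.4,0,0,10],[0,2.3,0.2,2.9,0,0,10],[0,3.5,0.3,4.4,0,0,10],[0,4.7,0.4,5.9,0,0,10],[0,5.4,0.5,7.1,0,0,10]],
])

```text
t: 28.3
tcp_pos: [0.5819, 0.0255, 0.128]
tool_rot: [-0.705, -0.049, 0.706, -0.049]
force: [0.5, -0.1, -1.0]
finger_gap: 0.202
```

Run:
```python
from h import *
cam("top")
d=cam("wrist");crop(d,"w20",(0,0,560,420),1.2)
d=cam("scene");crop(d,"s20",(190,130,310,250),5)
go((0.5848,0.0227,0.0225),-82.2)
```

```text
shift [ 4.22  0.18 -0.16] turn [0.1  0.02 0.01] | dist mm 106 t 28.45 tcp [0.5805 0.0266 0.1279] gap 0.202 F [ 0.1 -0.6 -1.5]
```

View pics/s20.png

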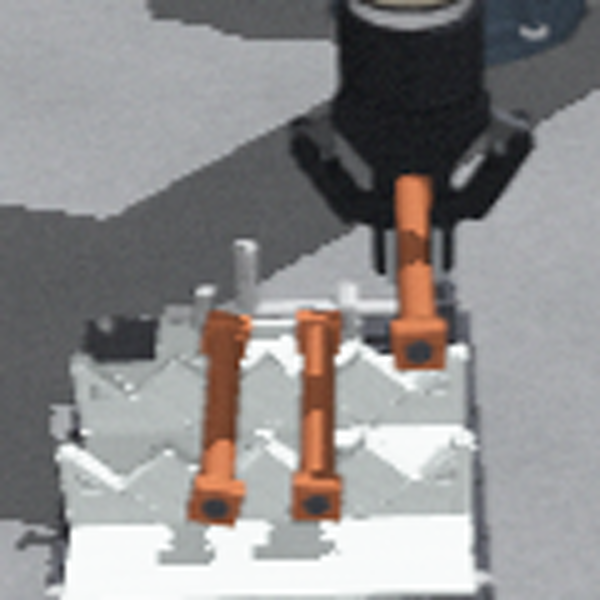

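View pics/w20.png

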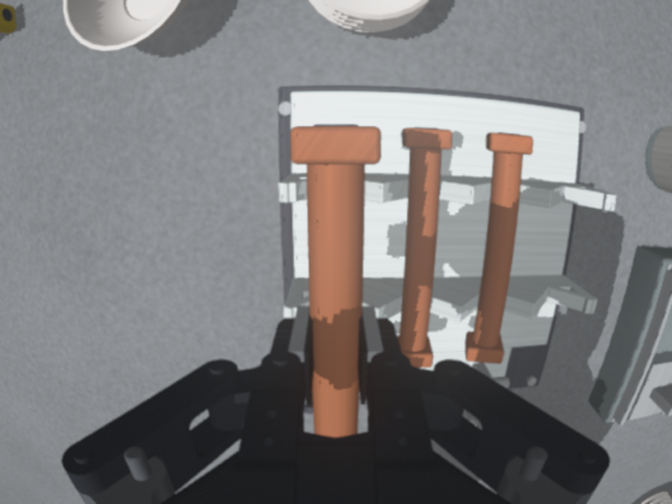

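carry_out([
  [[0.4,0.15,-0.15,0.1,0,0,10],[1.4,0.15,-0.15,0.1,0,0,10],[2.4,0.15,-0.15,0.1,0,0,10],[3.2,0.15,-0.15,0.1,0,0,10],[3.7,0.15,-0.15,0.1,0,0,10]],
])

```text
t: 28.95
tcp_pos: [0.5831, 0.0249, 0.034]
tool_rot: [-0.704, -0.049, 0.707, -0.048]
force: [-0.5, 0.1, -1.7]
finger_gap: 0.202
```

carry_out([
  [[0.1,0,0,0,0,0,10],[0.2,0,0,0,0,0,10],[0.3,0,0,0,0,0,10],[0.4,0,0,0,0,0,10],[0.4,0,0,0,0,0,10]],
])

```text
t: 29.45
tcp_pos: [0.5857, 0.0234, 0.0267]
tool_rot: [0.706, 0.048, -0.705, 0.048]
force: [-1.4, -0.6, -1.7]
finger_gap: 0.201
```

carry_out([
  [[0.05,0,0,0,0,0,10],[0.1,0,0,0,0,0,10],[0.12,0,0,0,0,0,10],[0.12,0,0,0,0,0,10],[0.12,0,0,0,0,0,10]],
])

```text
t: 29.95
tcp_pos: [0.5859, 0.0239, 0.0244]
tool_rot: [0.706, 0.048, -0.705, 0.047]
force: [-0.6, 2.0, 5.4]
finger_gap: 0.202
```

Run:
```python
from h import *
d=cam("scene");crop(d,"s21",(190,130,310,250),5)
go((0.5848,0.0227,0.0225),-82.2)
```

```text
shift [0.07 0.04 0.05] turn [-0.02 -0.01  0.  ] | dist mm 2 t 30.00 tcp [0.5859 0.0239 0.0244] gap 0.198 F [-0.6  2.   6.8]
```

View pics/s21.png

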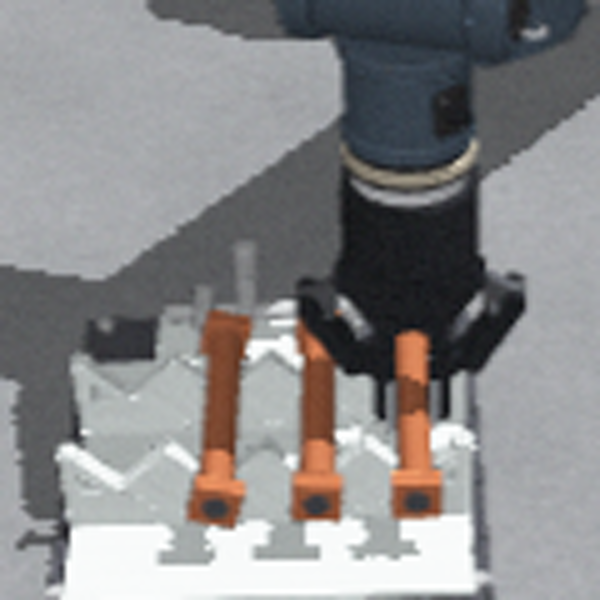

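Seated with 6 N contact and in line with the others. Releasing.

carry_out([
  [[0.03,0,0,0,0,0,20],[0.03,0,0,0,0,0,26],[0.03,0,0,0,0,0,32],[0,0,0,0,0,0,32],[0,0,0,0,0,0,32]],
])

```text
t: 30.5
tcp_pos: [0.5856, 0.0232, 0.0232]
tool_rot: [0.706, 0.048, -0.706, 0.048]
force: [-0.4, 0.0, -0.4]
finger_gap: 0.377
```

carry_out([
  [[-0.5,0,0,0,0,0,32],[-1,0,0,0,0,0,32],[-2,0,0,0,0,0,32],[-3.5,0,0,0,0,0,32],[-5.5,0,0,0,0,0,40]],
])

```text
t: 31.0
tcp_pos: [0.584, 0.0236, 0.1616]
tool_rot: [-0.704, -0.048, 0.707, -0.047]
force: [1.0, -0.1, 0.1]
finger_gap: 0.464
```

Run:
```python
from h import *
np.set_printoptions(precision=4,suppress=True)
d=cam("scene");crop(d,"s22",(190,130,310,250),5)
for t in tubes(d,.058): print(t) if .4<t[2][0]<.9 else 0
t=cam("top");crop(t,"t22",(275,150,395,275),5)
for q in tubes(t,.058): print("top",q)
w=cam("wrist");crop(w,"w22",(0,0,560,420),1.3)
go((0.5848,0.0227,0.0225),-82.2)
```

```text
((30.0, 241.5), 3318.0, array([ 0.7544, -0.6119,  0.058 ]), np.float64(0.31526165973117243), np.float64(29.975098258220072))
((272.52838134765625, 212.4679718017578), 227.0, array([0.5861, 0.0251, 0.058 ]), np.float64(0.18586613459779544), np.float64(8.193239618374008))
((252.99996948242188, 212.49998474121094), 248.5, array([ 0.5914, -0.0313,  0.058 ]), np.float64(0.18414355058740928), np.float64(8.026237776247939))
((234.3241424560547, 213.1103515625), 253.5, array([ 0.5988, -0.0848,  0.058 ]), np.float64(0.18715197845623413), np.float64(6.918918011075391))
top ((350.5, 216.0), 104.5, array([ 0.5555, -0.0973,  0.058 ]), np.float64(0.06720258853146271), np.float64(178.29549636382637))
top ((534.5, 129.49998474121094), 3011.5, array([ 0.7841, -0.5891,  0.058 ]), np.float64(0.2337756996986036), np.float64(174.8730688954808))
shift [ 5.74 -0.02  0.22] turn [-0.01 -0.12 -0.04] | dist mm 144 t 31.15 tcp [0.5888 0.0231 0.1661] gap 0.469 F [-0.6 -0.2 -0.6]
```

View pics/s22.png

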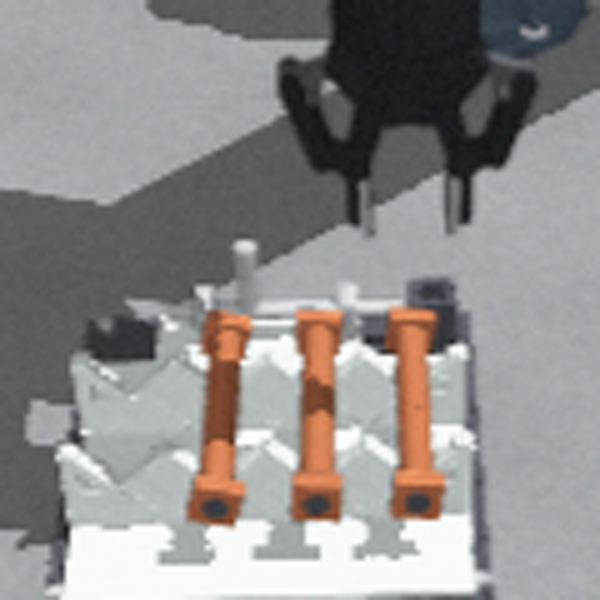

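View pics/w22.png

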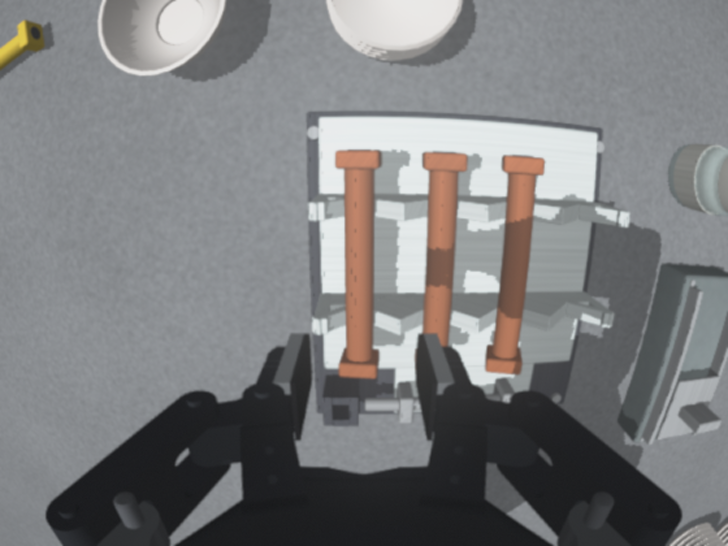

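All three tubes read in place: mids (0.586,0.025), (0.591,-0.031) and (0.599,-0.085) at z = 58 mm. Now I'll measure the bolt knob.

Run:
```python
from h import *
np.set_printoptions(precision=4,suppress=True)
d=np.load("d1.npy",allow_pickle=True).item()
t=cam("top");s=cam("scene")
c,sn=np.cos(.1365),np.sin(.1365)
def rk(p): q=np.array(p[:2])-[.596,-.0605];return np.array([q[0]*c+q[1]*sn,-q[0]*sn+q[1]*c])*1e3
for n,p in dict(wr=onz(d,(200+424/4,60+605/4),.086),top=onz(t,(275+384/5,150+492/5),.086),sc=onz(s,(190+245/5,130+243/5),.086)).items(): print(n,p,rk(p))
crop(s,"s23",(210,150,290,210),9)
```

```text
wr [ 0.4692 -0.0945  0.086 ] [-130.2889  -16.3741]
top [ 0.4702 -0.0942  0.086 ] [-129.2328  -16.2163]
sc [ 0.4726 -0.0907  0.086 ] [-126.3422  -13.1669]
```

View pics/s23.png

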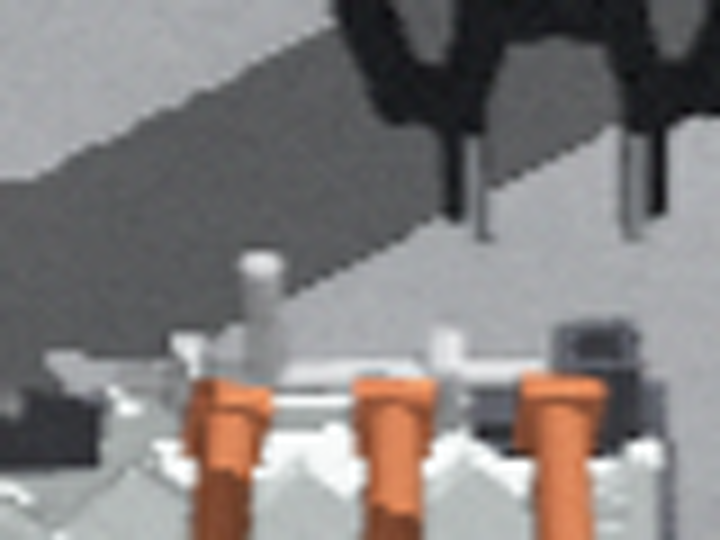

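Knob at about (0.4695, -0.094), rack y ≈ -16 mm. After travel it should be at y = +26 mm. I'll grip it and slide it.

Run:
```python
from h import *
go((0.4697,-0.0938,0.11),-82.2)
```

```text
shift [2.07 4.03 5.21] turn [-0.01 -0.01 -0.  ] | dist mm 173 t 31.25 tcp [0.5853 0.0235 0.1618] gap 0.47 F [-0.   0.2  0.1]
```

carry_out([
  [[0,0.9,1.2,0,0,0,40],[0,1.9,2.5,0,0,0,40],[0,3,3.9,0,0,0,40],[0,4,5.2,0,0,0,40],[1.5,4,5.2,0,0,0,40]],
])

```text
t: 31.75
tcp_pos: [0.469, -0.0963, 0.125]
tool_rot: [0.707, 0.045, -0.704, 0.047]
force: [1.0, -0.4, 0.1]
finger_gap: 0.471
```

Run:
```python
from h import *
cam("top");d=cam("scene");crop(d,"s24",(190,120,310,210),6)
d=cam("wrist");crop(d,"w24",(0,0,560,420),1.3)
go((0.4697,-0.0938,0.034),-82.2)
```

```text
shift [ 3.49  0.09 -0.11] turn [-0.03  0.08  0.05] | dist mm 87 t 31.90 tcp [ 0.4673 -0.0923  0.1212] gap 0.47 F [-0.2  0.2  0.4]
```

View pics/s24.png

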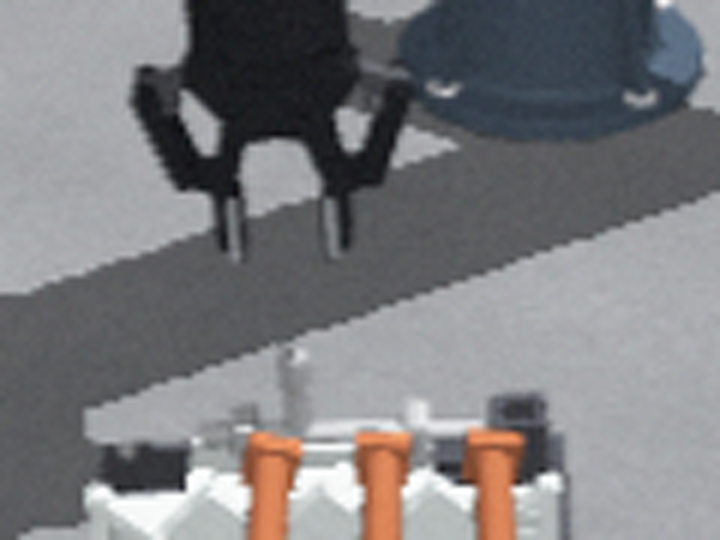

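View pics/w24.png

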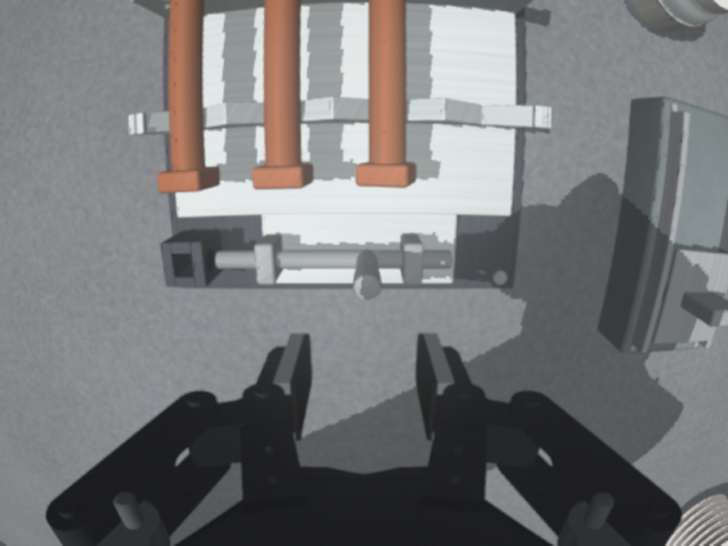

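The knob at (366,287) lines up with the finger middle at 364. Descending.

carry_out([
  [[0.8,0.08,-0.1,0,0,0,40],[1.6,0.08,-0.1,0,0,0,40],[2.4,0.08,-0.1,0,0,0,40],[3,0.08,-0.1,0,0,0,40],[3.4,0.08,-0.1,0,0,0,40]],
])

```text
t: 32.4
tcp_pos: [0.4734, -0.094, 0.0378]
tool_rot: [-0.705, -0.048, 0.706, -0.048]
force: [0.6, 0.1, -0.1]
finger_gap: 0.471
```

Run:
```python
from h import *
cam("top");d=cam("scene");crop(d,"s25",(190,120,310,210),6)
go((0.4697,-0.0938,0.034),-82.2)
```

```text
shift [ 0.15 -0.02  0.12] turn [-0.    0.02  0.01] | dist mm 5 t 32.50 tcp [ 0.4728 -0.094   0.0376] gap 0.464 F [ 0.8 -0.3 -0.5]
```

View pics/s25.png

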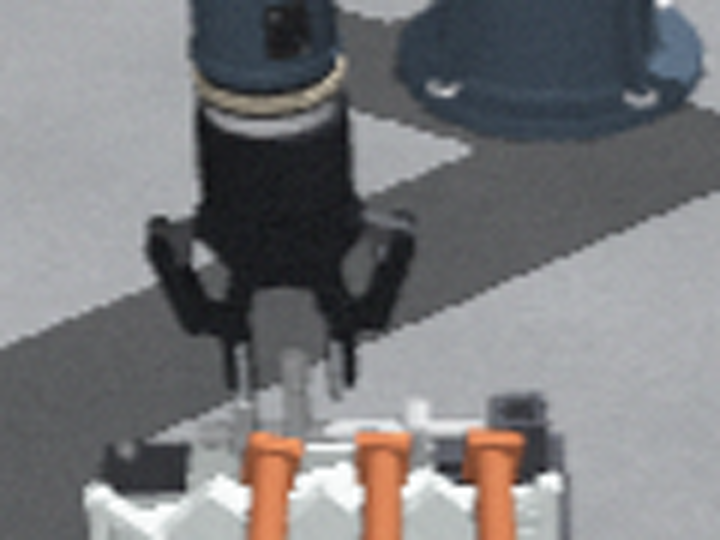

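carry_out([
  [[0.15,0,0.1,0,0,0,40],[0.15,0,0.1,0,0,0,30],[0.15,0,0.1,0,0,0,8],[0.15,0,0.1,0,0,0,8],[0.15,0,0.1,0,0,0,8]],
], force=40)

```text
t: 33.0
tcp_pos: [0.4706, -0.095, 0.0352]
tool_rot: [0.706, 0.047, -0.705, 0.048]
force: [0.1, 2.6, 5.0]
finger_gap: 0.156
```

Run:
```python
from h import *
go((0.4638,-0.052,0.034),-82.2)
```

```text
shift [ 0.05 -1.74  0.04] turn [-0.02 -0.01 -0.  ] | dist mm 44 t 33.00 tcp [ 0.4706 -0.095   0.0352] gap 0.156 F [0.1 2.6 5. ]
```

carry_out([
  [[0,-0.3,0,0,0,0,8],[0,-0.7,0,0,0,0,8],[0,-1.1,0,0,0,0,8],[0,-1.5,0,0,0,0,8],[0,-1.7,0,0,0,0,8]],
])

```text
t: 33.5
tcp_pos: [0.4656, -0.0558, 0.0353]
tool_rot: [0.706, 0.047, -0.705, 0.052]
force: [-7.4, -29.8, 1.1]
finger_gap: 0.157
```

Run:
```python
from h import *
cam("top");d=cam("scene");crop(d,"s26",(190,120,310,210),6)
go((0.4638,-0.052,0.034),-82.2)
```

```text
shift [ 0.05 -0.17  0.04] turn [ 0.03 -0.01 -0.06] | dist mm 5 t 33.60 tcp [ 0.4655 -0.0561  0.0352] gap 0.152 F [ -4.5 -14.    4.8]
```

View pics/s26.png

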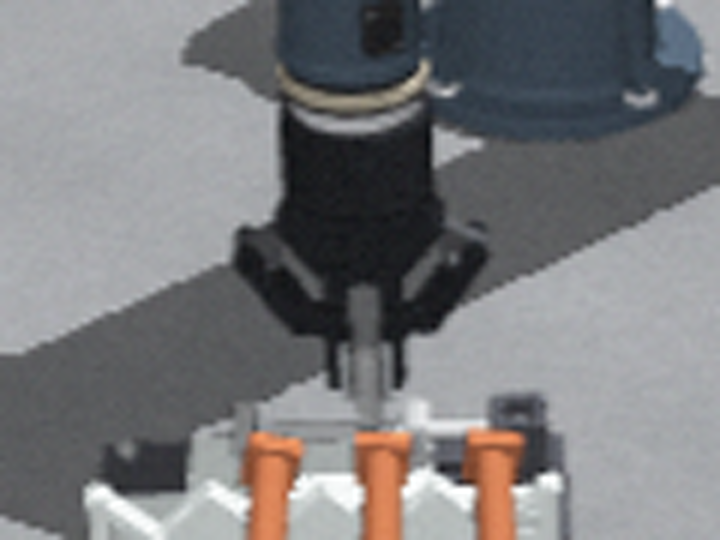

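carry_out([
  [[0,-0.05,0,0,0,0,8],[0,-0.1,0,0,0,0,8],[0,-0.1,0,0,0,0,8],[0,-0.1,0,0,0,0,8],[0,-0.1,0,0,0,0,8]],
])

```text
t: 34.1
tcp_pos: [0.4656, -0.056, 0.0353]
tool_rot: [0.706, 0.046, -0.705, 0.052]
force: [-7.0, -23.6, 3.1]
finger_gap: 0.16
```

carry_out([
  [[0,0.1,0,0,0,0,14],[0,0.1,0,0,0,0,30],[0,0.1,0,0,0,0,40],[0,0.1,0,0,0,0,40],[0,0.1,0,0,0,0,40]],
])

```text
t: 34.6
tcp_pos: [0.4646, -0.0525, 0.0345]
tool_rot: [-0.705, -0.048, 0.706, -0.048]
force: [-0.6, 0.4, -0.7]
finger_gap: 0.469
```

carry_out([
  [[-0.5,0,0,0,0,0,40],[-1.2,0,0,0,0,0,40],[-2.2,0,0,0,0,0,40],[-3.6,0,0,0,0,0,40],[-5.2,0,0,0,0,0,40]],
])

```text
t: 35.1
tcp_pos: [0.4636, -0.0522, 0.165]
tool_rot: [-0.705, -0.048, 0.706, -0.047]
force: [1.7, -0.1, -0.4]
finger_gap: 0.468
```

Run:
```python
from h import *
cam("top");d=cam("wrist");crop(d,"w27",(80,60,480,300),2);np.save("d2.npy",d,allow_pickle=True)
d=cam("scene");crop(d,"s27",(190,140,310,240),6)
go((0.4638,-0.052,0.034),-82.2)
```

```text
shift [ 5.31 -0.08  0.13] turn [-0.   -0.06 -0.03] | dist mm 133 t 35.25 tcp [ 0.4665 -0.0531  0.1668] gap 0.467 F [-0.2  0.5 -0.7]
```

View pics/w27.png

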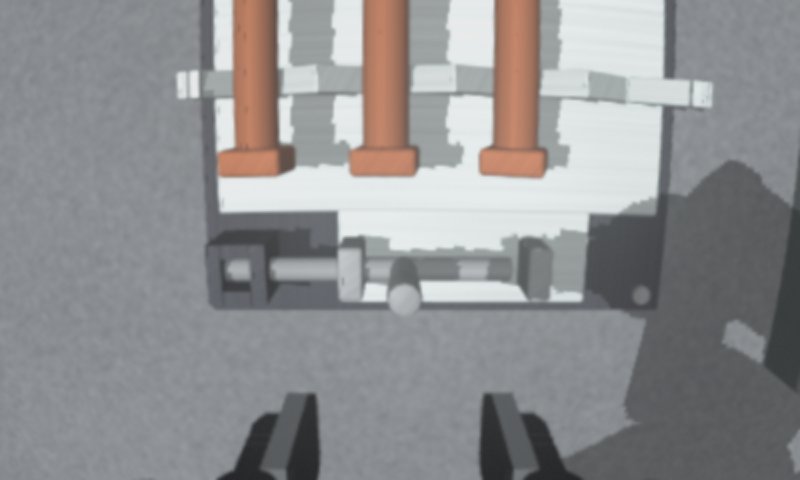

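View pics/s27.png

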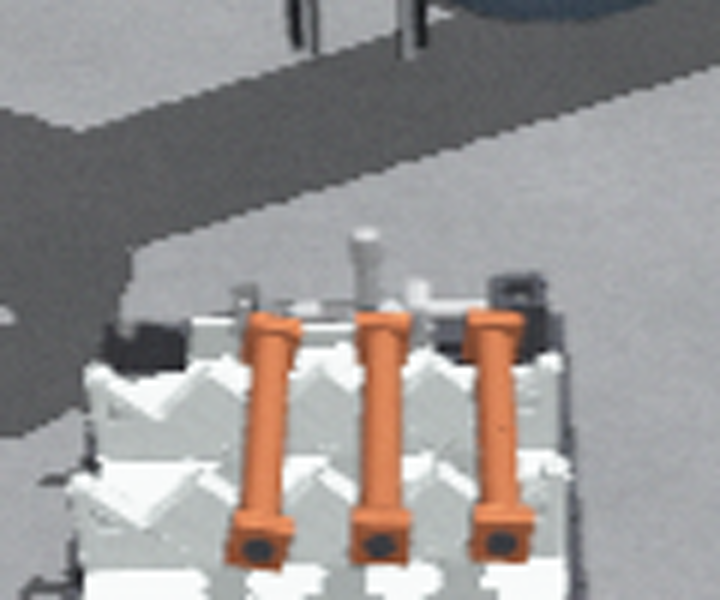

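Run:
```python
from h import *
np.set_printoptions(precision=4,suppress=True)
d=np.load("d2.npy",allow_pickle=True).item();s=cam("scene")
c,sn=np.cos(.1365),np.sin(.1365)
def rk(p): q=np.array(p[:2])-[.596,-.0605];return np.array([q[0]*c+q[1]*sn,-q[0]*sn+q[1]*c])*1e3
print("knob",rk(onz(d,(80+405/2,60+299/2),.086)),"scene",rk(onz(s,(190+366/6,140+234/6),.086)))
print("tip",rk(onz(d,(80+228/2,60+268/2),.034)))
for y in(85,115):
  print("keeper right/left at bench top z?",y,[ (px(d,(.596-.13*c-y/1e3*sn,-.0605-.13*sn+y/1e3*c,z))-[80,60])*2 for z in(.034,.05)])
```

```text
knob [-129.2387   20.5268] scene [-122.5996   24.0077]
tip [-129.0268  107.204 ]
keeper right/left at bench top z? 85 [array([271.7327, 269.4833]), array([265.5502, 278.1372])]
keeper right/left at bench top z? 115 [array([213.1661, 270.0692]), array([204.3259, 278.6374])]
```

The knob moved only about 37 mm and the tip reads at y = 107 mm, short of 117. The finger back probably hit the guide block. I'll push the rest of the way with shut fingers from the other side, higher up.

Run:
```python
from h import *
d=np.load("d1.npy",allow_pickle=True).item()
c,sn=np.cos(.1365),np.sin(.1365)
def rk(p): q=np.array(p[:2])-[.596,-.0605];return np.array([q[0]*c+q[1]*sn,-q[0]*sn+q[1]*c])*1e3
print("tip0",rk(onz(d,(200+152/4,60+558/4),.034)))
go((.4701,-.0925,.11),-82.2)
```

```text
tip0 [-129.56299253   80.77759652]
shift [2.21 1.6  0.02] turn [-0.01 -0.02 -0.01] | dist mm 68 t 35.30 tcp [ 0.465  -0.0527  0.1653] gap 0.468 F [-0.7  0.3 -0.3]
```

carry_out([
  [[0,0.8,0,0,0,0,0],[0,1.6,0,0,0,0,0],[0.8,1.6,0,0,0,0,0],[1.8,1.6,0,0,0,0,0],[2.6,1.6,0,0,0,0,0]],
])

```text
t: 35.8
tcp_pos: [0.4683, -0.0919, 0.0969]
tool_rot: [-0.704, -0.048, 0.707, -0.047]
force: [-0.2, -0.1, 0.0]
finger_gap: 0.003
```

carry_out([
  [[0.8,0,0,0,0,0,0],[1.6,0,0,0,0,0,0],[2,0,0,0,0,0,0],[2,0,0,0,0,0,0],[2,0,0,0,0,0,0]],
])

```text
t: 36.3
tcp_pos: [0.4697, -0.0924, 0.0492]
tool_rot: [-0.705, -0.048, 0.706, -0.047]
force: [-0.5, 0.7, 0.7]
finger_gap: -0.001
```

Run:
```python
from h import *
d=cam("scene");crop(d,"s28",(190,120,310,210),6)
go((.4676,-.0731,.048),-82.2)
```

```text
shift [ 0.07 -0.79 -0.  ] turn [-0.01 -0.   -0.  ] | dist mm 20 t 36.35 tcp [ 0.4702 -0.0926  0.0498] gap -0.0 F [ 0.7  0.1 -0.1]
```

View pics/s28.png

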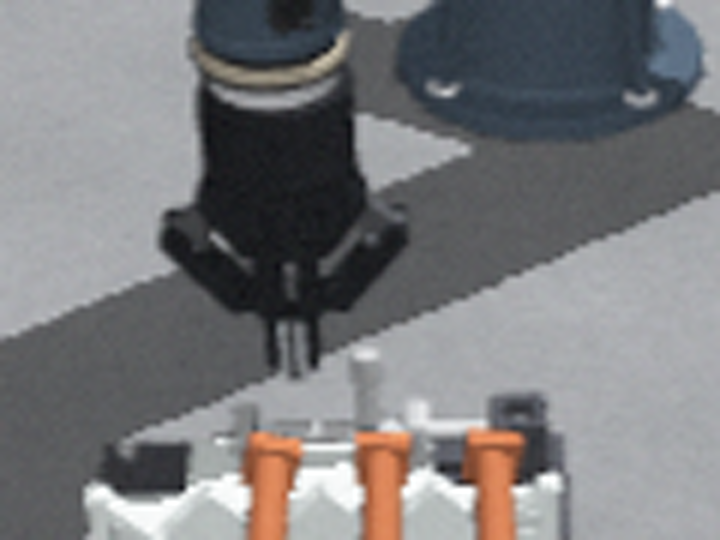

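carry_out([
  [[0.2,-0.2,0,0,0,0,0],[0.2,-0.35,0,0,0,0,0],[0.2,-0.5,0,0,0,0,0],[0.2,-0.6,0,0,0,0,0],[0.2,-0.65,0,0,0,0,0]],
])

```text
t: 36.85
tcp_pos: [0.4681, -0.0768, 0.0449]
tool_rot: [0.706, 0.048, -0.705, 0.049]
force: [-1.9, -5.0, 0.3]
finger_gap: -0.003
```

carry_out([
  [[0,-0.05,0,0,0,0,0],[0,-0.1,0,0,0,0,0],[0,-0.15,0,0,0,0,0],[0,-0.15,0,0,0,0,0],[0,-0.15,0,0,0,0,0]],
])

```text
t: 37.35
tcp_pos: [0.4683, -0.0763, 0.045]
tool_rot: [0.706, 0.047, -0.705, 0.051]
force: [-3.7, -14.0, -0.5]
finger_gap: 0.001
```

Run:
```python
from h import *
d=cam("scene");crop(d,"s29",(190,120,310,210),6)
go((.4676,-.0731,.048),-82.2)
```

```text
shift [-0.12 -0.13  0.01] turn [ 0.02 -0.01 -0.06] | dist mm 4 t 37.40 tcp [ 0.4683 -0.0763  0.045 ] gap -0.003 F [ -3.6 -14.4  -0.1]
```

View pics/s29.png

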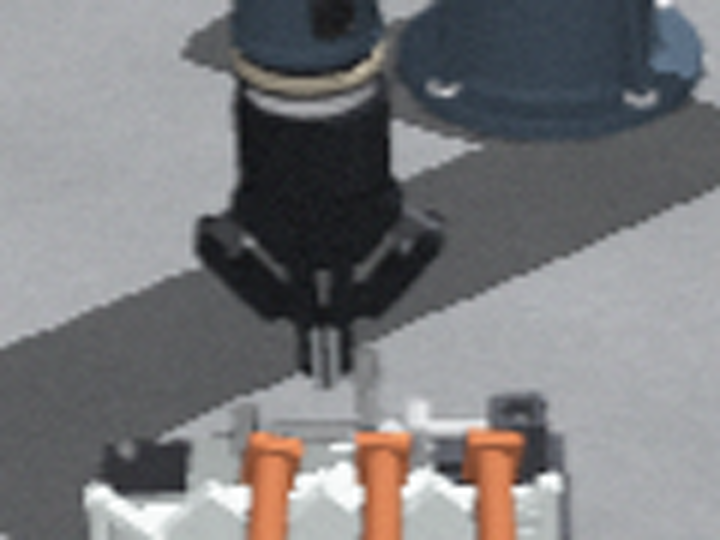

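Run:
```python
from h import *
c,sn=np.cos(.1365),np.sin(.1365)
def rk(p): q=np.array(p[:2])-[.596,-.0605];return np.array([q[0]*c+q[1]*sn,-q[0]*sn+q[1]*c])*1e3
d=np.load("d1.npy",allow_pickle=True).item();e=np.load("d2.npy",allow_pickle=True).item()
for x in(247,491): print(rk(onz(d,(200+x/4,60+575/4),.046)))
for x in(350,540): print(rk(onz(e,(80+x/2,60+275/2),.046)))
```

```text
[-132.33053283   44.67772767]
[-131.57779787  -44.15651666]
[-129.80642127   45.61383243]
[-129.8815695   -44.12210834]
```

The stop is firm: 14 N with no motion. The guide blocks sit at ±45 mm, so home should be knob y = +21, and I measured 20.5. The bolt simply began a few mm in, so it is home. Backing off towards the start box.

carry_out([
  [[0,0.3,0,0,0,0,0],[-0.5,0.6,0,0,0,0,0],[-2,0.6,0,0,0,0,0],[-4,0.6,0,0,0,0,0],[-6,0.6,0,0,0,0,0]],
])

```text
t: 37.9
tcp_pos: [0.4686, -0.0872, 0.1958]
tool_rot: [-0.705, -0.048, 0.706, -0.047]
force: [0.2, -0.6, -0.6]
finger_gap: -0.0
```

Run:
```python
from h import *
t=cam("top")
print("tab",onz(t,(450,242),.101), "box corners z.045",[onz(t,(400+u/4,130+v/4),.045).round(4) for u,v in((72,258),(205,243),(250,528),(102,545))])
s=cam("scene");crop(s,"s30",(120,150,240,250),6);crop(t,"t30",(400,170,480,280),5)
d=cam("wrist");crop(d,"w30",(0,0,560,420),1.3)
go((.47,-.27,.25),-82.2)
```

```text
tab [ 0.48295919 -0.33330064  0.101     ] box corners z.045 [array([ 0.6127, -0.2765,  0.045 ]), array([ 0.622 , -0.3637,  0.045 ]), array([ 0.4371, -0.3808,  0.045 ]), array([ 0.427 , -0.2859,  0.045 ])]
shift [-2.06  7.2   1.03] turn [-0.01 -0.09 -0.05] | dist mm 189 t 38.05 tcp [ 0.4718 -0.0884  0.198 ] gap -0.001 F [ 0.4 -0.4 -0.2]
```

View pics/w30.png

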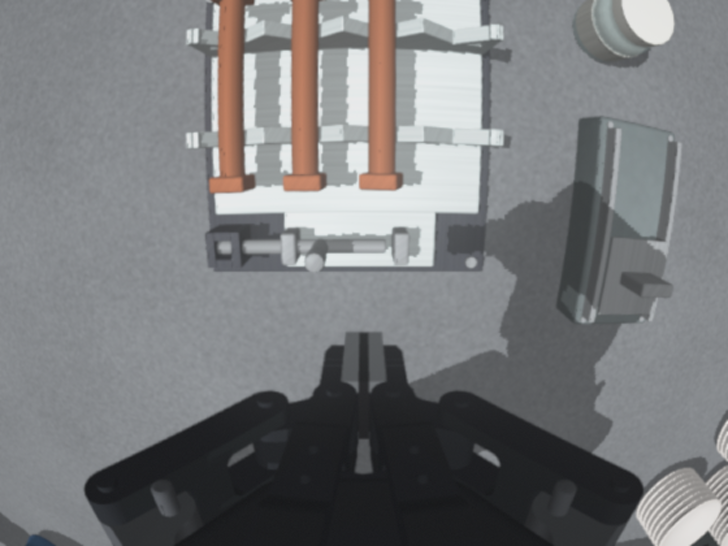

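View pics/s30.png

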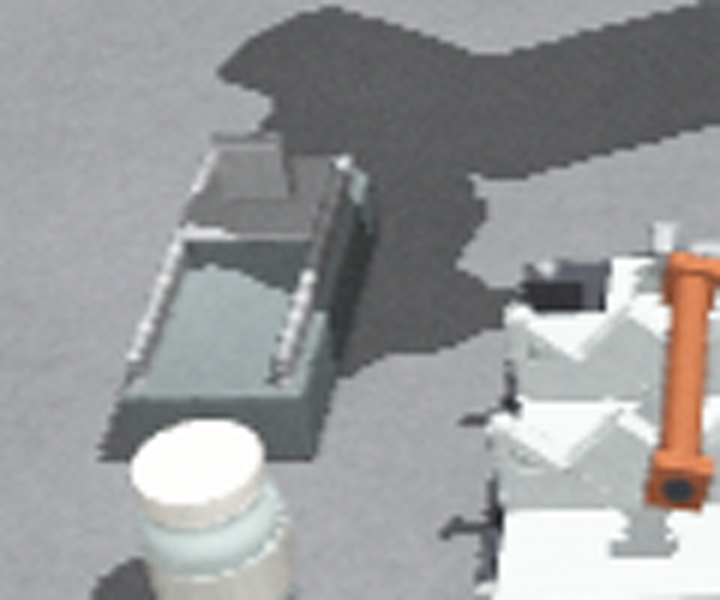

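carry_out([
  [[-0.5,1.8,0.3,0,0,0,0],[-1,3.7,0.6,0,0,0,0],[-1.5,5.6,0.8,0,0,0,0],[-2,7.5,1.1,0,0,0,0],[-2,9,1.3,0,0,0,0]],
])

```text
t: 38.55
tcp_pos: [0.4674, -0.3178, 0.2446]
tool_rot: [0.706, 0.047, -0.705, 0.047]
force: [0.7, 0.4, -0.4]
finger_gap: -0.003
```

Run:
```python
from h import *
cam("top");cam("top")
d=cam("wrist");crop(d,"w31",(180,60,420,240),3.3);np.save("d3.npy",d,allow_pickle=True)
go((.47,-.27,.25),-82.2)
```

```text
shift [-0.29 -1.83 -0.38] turn [-0.06  0.02  0.03] | dist mm 47 t 38.70 tcp [ 0.4666 -0.3166  0.2426] gap -0.006 F [ 0.1  1.5 -0.7]
```

View pics/w31.png

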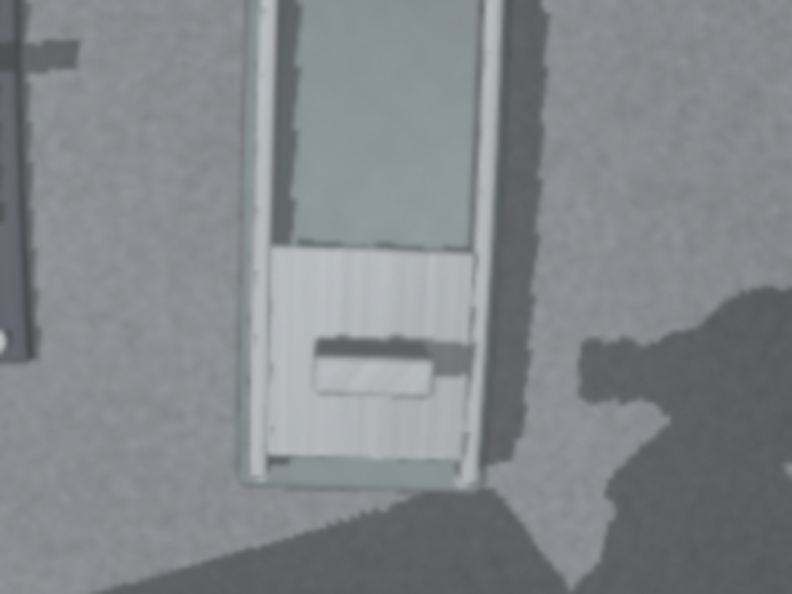

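Run:
```python
from h import *
np.set_printoptions(precision=4,suppress=True)
d=np.load("d3.npy",allow_pickle=True).item()
f=lambda u,v,z:onz(d,(180+u/3.3,60+v/3.3),z)
print("tab",f(373,376,.101),[f(u,v,.101) for u,v in((314,357),(432,357),(431,396),(313,393))])
P=[f(u,v,.065) for u,v in((272,246),(472,252),(465,459),(268,456))];print("cover",P,np.mean(P,0))
a=P[0]-P[3];b=P[1]-P[2];print(np.degrees(np.arctan2(a[1],a[0])),np.degrees(np.arctan2(b[1],b[0])),np.linalg.norm(a),np.linalg.norm(P[0]-P[1]))
q=[f(u,v,.061) for u,v in((265,0),(258,478),(492,0),(470,480))];print(q,[np.degrees(np.arctan2(*(q[i]-q[i+1])[1::-1])) for i in(0,2)])
t=cam("top");print((px(t,f(373,376,.101))))
s=cam("scene");v=px(s,f(373,376,.101));print((v-[120,150])*6)
```

```text
tab [ 0.4828 -0.3325  0.101 ] [array([ 0.4862, -0.3146,  0.101 ]), array([ 0.4907, -0.3489,  0.101 ]), array([ 0.4791, -0.3503,  0.101 ]), array([ 0.4754, -0.3156,  0.101 ])]
cover [array([ 0.514 , -0.2971,  0.065 ]), array([ 0.5207, -0.3611,  0.065 ]), array([ 0.4518, -0.3697,  0.065 ]), array([ 0.4443, -0.304 ,  0.065 ])] [ 0.4827 -0.333   0.065 ]
5.641303458833442 7.140478715308993 0.07003159870628146 0.06432599519665363
[array([ 0.5933, -0.2847,  0.061 ]), array([ 0.435 , -0.3014,  0.061 ]), array([ 0.6037, -0.3565,  0.061 ]), array([ 0.4435, -0.3733,  0.061 ])] [np.float64(6.024584452511224), np.float64(6.006277446967349)]
[449.6635 242.0786]
[244.2621 133.9888]
```

Run:
```python
from h import *
s=cam("scene")
v=ray(s,(190+293/6,120+377/6))
for x in(.475,.481,.487): print(s["c"]+v*(x-s["c"][0])/v[0])
v=ray(s,(190+325/6,120+385/6))
for x in(.475,.481,.487): print("b",s["c"]+v*(x-s["c"][0])/v[0])
go((.454,-.3355,.1),-84)
```

```text
[ 0.475     -0.0917719  0.0713565]
[ 0.481      -0.09048375  0.07585856]
[ 0.487      -0.08919561  0.08036063]
b [ 0.475      -0.07519748  0.06730989]
b [ 0.481      -0.07400611  0.07183559]
b [ 0.487      -0.07281474  0.07636128]
shift [5.72 0.84 0.61] turn [0.35 0.02 0.04] | dist mm 145 t 38.85 tcp [ 0.4666 -0.3131  0.243 ] gap -0.002 F [-0.4  0.2 -0.7]
```

The bias of the shut tips is about +26 mm in z. Moving in front of the tab.

carry_out([
  [[1,0.5,0.4,0.35,0,0,0],[2.2,0.85,0.6,0.35,0,0,0],[3.5,0.85,0.6,0.35,0,0,0],[4.8,0.85,0.6,0.35,0,0,0],[5.7,0.85,0.6,0.35,0,0,0]],
])

```text
t: 39.35
tcp_pos: [0.4545, -0.335, 0.0998]
tool_rot: [-0.705, -0.039, 0.707, -0.036]
force: [0.4, -0.2, -0.2]
finger_gap: 0.001
```

Run:
```python
from h import *
cam("top")
d=cam("wrist");crop(d,"w32",(0,0,560,420),1.3)
s=cam("scene");crop(s,"s32",(120,120,240,210),6)
go((.455,-.3354,.052),-84)
```

```text
shift [ 1.95  0.01 -0.02] turn [0.02 0.03 0.05] | dist mm 49 t 39.50 tcp [ 0.4546 -0.3354  0.1007] gap 0.002 F [-0.1  0.4 -0.1]
```

View pics/w32.png

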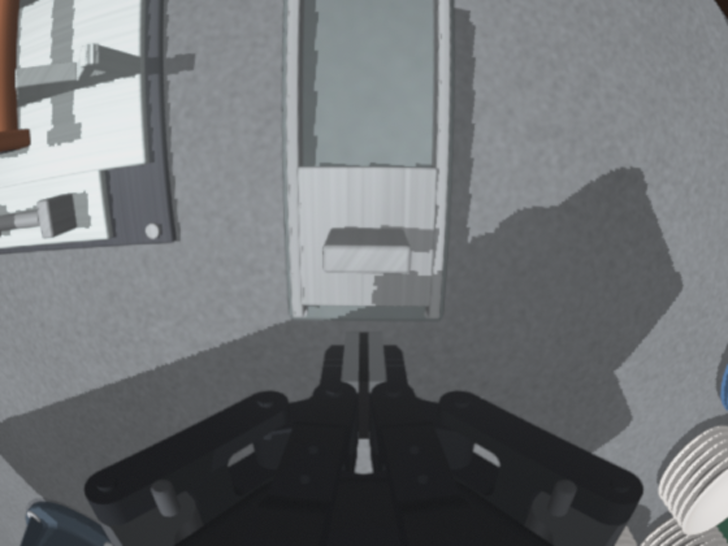

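View pics/s32.png

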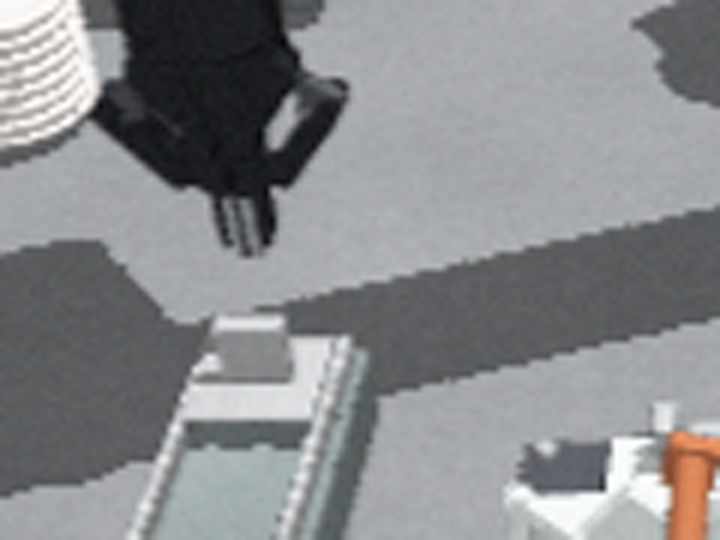

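carry_out([
  [[0.6,0,0,0,0,0,0],[1.3,0,0,0,0,0,0],[1.95,0,0,0,0,0,0],[1.95,0,0,0,0,0,0],[1.95,0,0,0,0,0,0]],
])

```text
t: 40.0
tcp_pos: [0.4562, -0.3382, 0.0546]
tool_rot: [0.707, 0.037, -0.706, 0.038]
force: [0.3, 0.4, -0.0]
finger_gap: 0.0
```

carry_out([
  [[0,0,-0.4,0,0,0,0],[0,0,-0.8,0,0,0,0],[0,0,-1.4,0,0,0,0],[0,0,-2,0,0,0,0],[0,0,-2.6,0,0,0,0]],
])

```text
t: 40.5
tcp_pos: [0.5217, -0.3316, 0.054]
tool_rot: [0.706, 0.037, -0.706, 0.038]
force: [-1.9, -1.7, 0.3]
finger_gap: -0.002
```

carry_out([
  [[0,0,-0.2,0,0,0,0],[0,0,-0.4,0,0,0,0],[0,0,-0.6,0,0,0,0],[0,0,-0.75,0,0,0,0],[0,0,-0.85,0,0,0,0]],
])

```text
t: 41.0
tcp_pos: [0.5383, -0.3292, 0.0534]
tool_rot: [-0.704, -0.038, 0.708, -0.037]
force: [-13.2, -3.7, 7.7]
finger_gap: -0.001
```

Run:
```python
from h import *
cam("top")
d=cam("wrist");crop(d,"w33",(0,0,560,420),1.3);np.save("d4.npy",d,allow_pickle=True)
s=cam("scene");crop(s,"s33",(120,120,240,240),5)
go((.454,-.3355,.052),-84)
```

```text
shift [ 0.08 -0.1   3.38] turn [0.   0.06 0.02] | dist mm 84 t 41.15 tcp [ 0.5382 -0.3292  0.0534] gap 0.002 F [-7.9 -2.5  4.2]
```

View pics/w33.png

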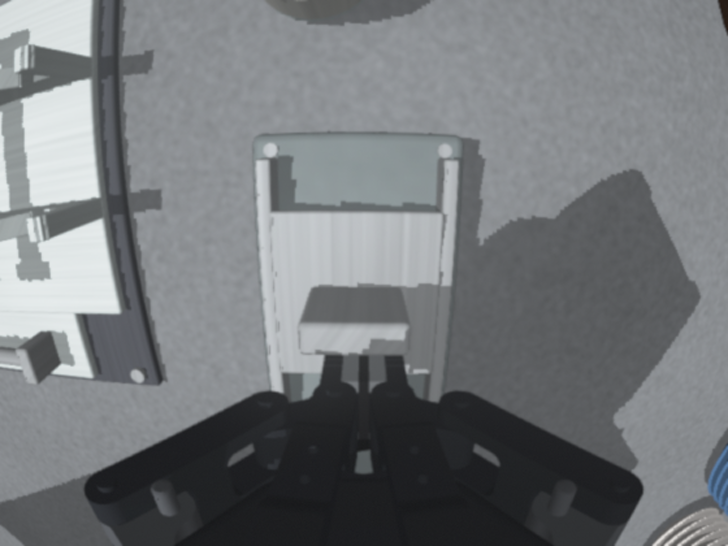

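View pics/s33.png

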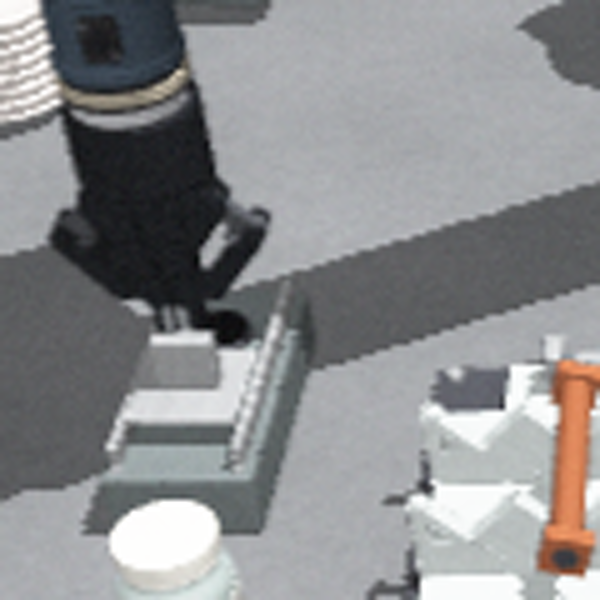

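Run:
```python
from h import *
d=np.load("d4.npy",allow_pickle=True).item()
print(onz(d,(354/1.3,338/1.3),.101)); s=cam("scene");print(onz(s,(120+183/5,120+339/5),.101))
print("front/back edge of plate",onz(d,(355/1.3,212/1.3),.065))
go((.4828-.03,-.333-.003,.08),-84)
```

```text
[ 0.55479802 -0.32548573  0.101     ]
[ 0.5611269  -0.31986025  0.101     ]
front/back edge of plate [ 0.5881332  -0.32180521  0.065     ]
shift [-1.05 -0.09  3.43] turn [0.   0.06 0.02] | dist mm 90 t 41.20 tcp [ 0.5382 -0.3292  0.0534] gap -0.001 F [-8.1 -1.6  5.2]
```

The cover is at about 72–75 mm with firm resistance, so it is open. Backing to above the button at (0.483, -0.333).

carry_out([
  [[0,0,0.5,0,0,0,0],[-0.5,0,1,0,0,0,0],[-0.5,-0.05,1.7,0,0,0,0],[-0.5,-0.05,2.3,0,0,0,0],[-0.5,-0.05,2.3,0,0,0,0]],
])

```text
t: 41.7
tcp_pos: [0.4819, -0.3335, 0.0666]
tool_rot: [-0.706, -0.037, 0.706, -0.036]
force: [1.0, -0.2, 0.2]
finger_gap: -0.002
```

Run:
```python
from h import *
cam("top")
d=cam("wrist");crop(d,"w34",(0,0,560,420),1.3)
s=cam("scene");crop(s,"s34",(120,120,240,240),5)
go((.4828,-.333,.035),-84)
print(px(s,(.4828,-.333,.055)),(px(s,(.4828,-.333,.055))-[120,120])*5)
```

```text
shift [ 1.26 -0.06  0.07] turn [-0.01 -0.02 -0.01] | dist mm 32 t 41.85 tcp [ 0.4846 -0.3343  0.0665] gap -0.003 F [ 0.5 -0.4 -0.4]
[163.17121297 184.27016808] [215.85606486 321.35084039]
```

View pics/s34.png

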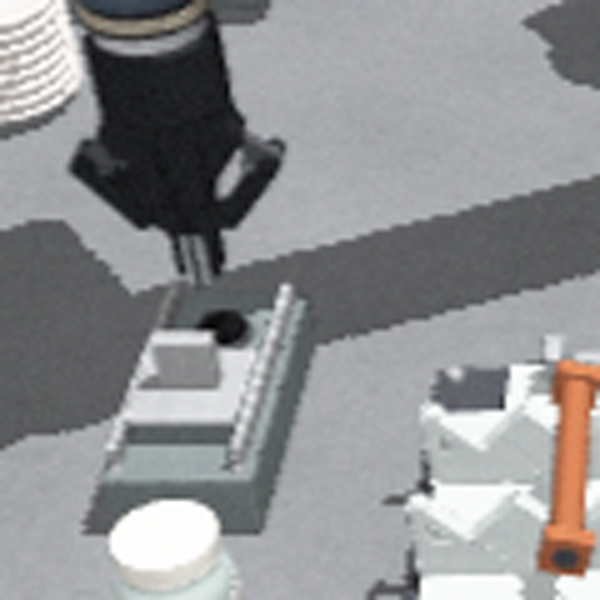

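View pics/w34.png

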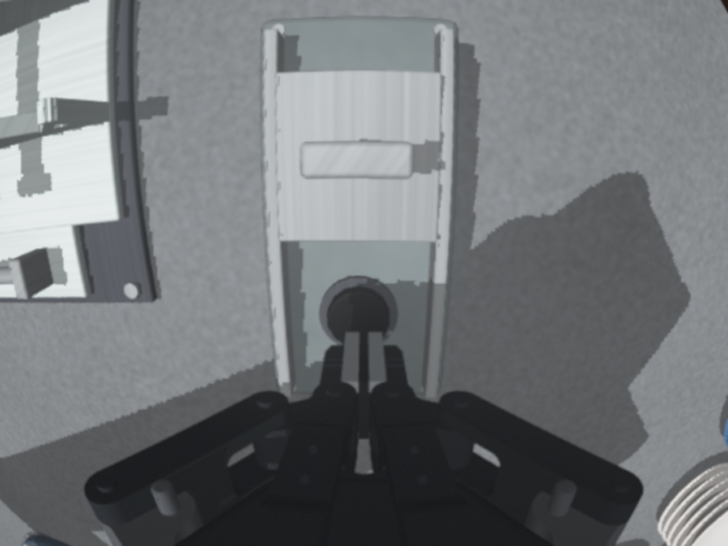

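The button is visible at (358,315) under the fingertips, with the cover clear of it. Pressing in small steps.

carry_out([
  [[0.4,-0.1,0,0,0,0,0],[0.8,-0.1,0,0,0,0,0],[1.1,-0.1,0,0,0,0,0],[1.3,-0.1,0,0,0,0,0],[1.35,-0.1,0,0,0,0,0]],
])

```text
t: 42.35
tcp_pos: [0.4832, -0.3307, 0.0308]
tool_rot: [-0.706, -0.037, 0.707, -0.036]
force: [-0.1, -0.0, -0.1]
finger_gap: 0.001
```

carry_out([
  [[0.06,0,0,0,0,0,0],[0.12,0,0,0,0,0,0],[0.18,0,0,0,0,0,0],[0.24,0,0,0,0,0,0],[0.24,0,0,0,0,0,0]],
])

```text
t: 42.85
tcp_pos: [0.4837, -0.3314, 0.0264]
tool_rot: [0.706, 0.037, -0.706, 0.037]
force: [-0.6, 1.7, 3.3]
finger_gap: -0.002
```

Contact at 3.3 N; pressing on.

carry_out([
  [[0.06,0,0,0,0,0,0],[0.12,0,0,0,0,0,0],[0.16,0,0,0,0,0,0],[0.16,0,0,0,0,0,0],[0.16,0,0,0,0,0,0]],
])

```text
t: 43.35
tcp_pos: [0.4837, -0.3314, 0.0247]
tool_rot: [0.706, 0.037, -0.706, 0.037]
force: [-3.4, 3.6, 19.9]
finger_gap: -0.004
```

carry_out([
  [[0.04,0,0,0,0,0,0],[0.08,0,0,0,0,0,0],[0.12,0,0,0,0,0,0],[0.12,0,0,0,0,0,0],[0.12,0,0,0,0,0,0]],
])

```text
t: 43.85
tcp_pos: [0.4838, -0.3315, 0.0243]
tool_rot: [0.706, 0.037, -0.706, 0.038]
force: [-6.3, 4.8, 35.1]
finger_gap: 0.002
```

The button has bottomed out (35 N, no further travel). Retracting, then going over to the far side of the tab.

carry_out([
  [[-0.5,0,0,0,0,0,0],[-1.5,0,0,0,0,0,0],[-3,0,0,0,0,0,0],[-4,0,0,0,0,0,0],[-4,0,0,0,0,0,0]],
])

```text
t: 44.35
tcp_pos: [0.4859, -0.3336, 0.1227]
tool_rot: [0.708, 0.035, -0.704, 0.039]
force: [0.8, -0.1, -1.0]
finger_gap: 0.001
```

Run:
```python
from h import *
t=cam("top");print("jar",onz(t,(424,155),.085))
d=cam("scene")
go((.592,-.3215,.12),-84)
```

```text
jar [ 0.70765361 -0.2860268   0.085     ]
shift [-0.03  0.05 -4.35] turn [-0.   -0.01 -0.01] | dist mm 109 t 44.45 tcp [ 0.4837 -0.3315  0.1192] gap 0.001 F [-0.8  1.  -1. ]
```

carry_out([
  [[0,0,-1.1,0,0,0,0],[0,0,-2.2,0,0,0,0],[0,0,-3.3,0,0,0,0],[0,0.05,-4.35,0,0,0,0],[0,0.05,-4.35,0,0,0,0]],
])

```text
t: 44.95
tcp_pos: [0.5943, -0.3205, 0.1167]
tool_rot: [0.706, 0.038, -0.706, 0.037]
force: [-0.6, 0.1, -0.6]
finger_gap: 0.003
```

Run:
```python
from h import *
cam("top")
d=cam("wrist");crop(d,"w35",(0,0,560,420),1.3)
s=cam("scene");crop(s,"s35",(120,120,240,240),5)
go((.592,-.3215,.054),-84)
```

```text
shift [ 2.52  0.06 -0.07] turn [-0.    0.04  0.03] | dist mm 63 t 45.10 tcp [ 0.5902 -0.3204  0.117 ] gap -0.003 F [-0.8 -0.   0.4]
```

View pics/s35.png

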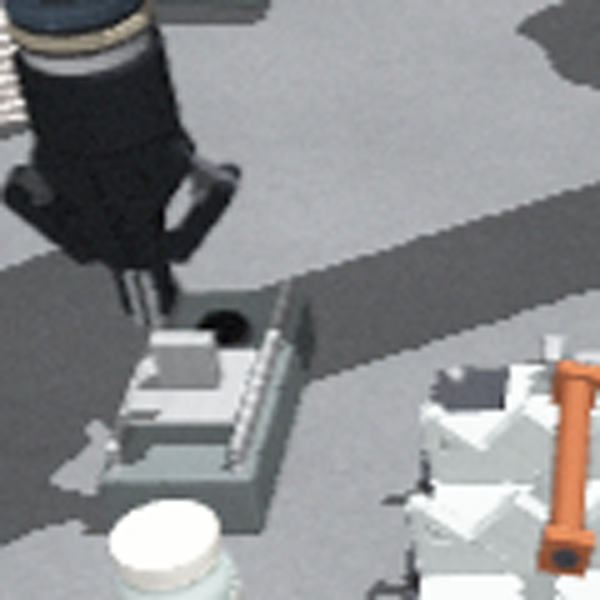

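View pics/w35.png

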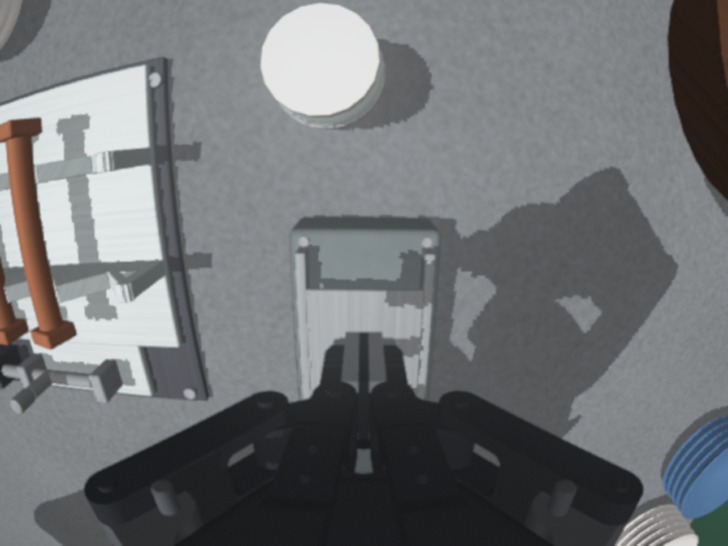

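carry_out([
  [[0.6,0.05,-0.2,0,0,0,0],[1.3,0.05,-0.2,0,0,0,0],[2,0.05,-0.2,0,0,0,0],[2.5,0.05,-0.2,0,0,0,0],[2.5,0.05,-0.2,0,0,0,0]],
])

```text
t: 45.6
tcp_pos: [0.5948, -0.3209, 0.0536]
tool_rot: [-0.705, -0.038, 0.708, -0.035]
force: [-0.1, 0.3, 0.7]
finger_gap: 0.001
```

Run:
```python
from h import *
s=cam("scene");crop(s,"s36",(120,120,240,240),5)
go((.4998,-.331,.054),-84)
```

```text
shift [ 0.05 -0.02  3.86] turn [-0.01  0.03  0.02] | dist mm 96 t 45.65 tcp [ 0.5958 -0.3216  0.055 ] gap -0.0 F [ 0.5 -0.4  1.2]
```

View pics/s36.png

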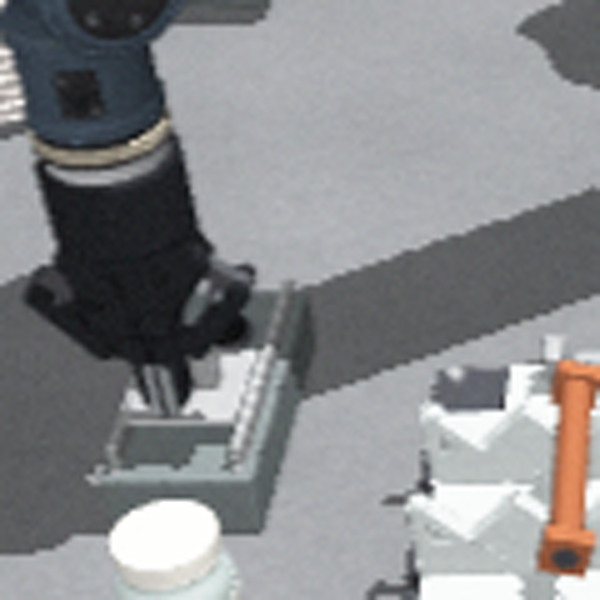

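The fingers are behind the tab. Pulling the cover shut, along tool +z.

carry_out([
  [[0,0,0.4,0,0,0,0],[0,0,0.9,0,0,0,0],[0,0,1.5,0,0,0,0],[0,0,2.1,0,0,0,0],[0,0,2.7,0,0,0,0]],
])

```text
t: 46.15
tcp_pos: [0.5295, -0.3293, 0.0576]
tool_rot: [0.707, 0.036, -0.705, 0.037]
force: [2.3, 1.1, -1.9]
finger_gap: 0.002
```

carry_out([
  [[0,0,0.3,0,0,0,0],[0,0,0.6,0,0,0,0],[0,0,0.9,0,0,0,0],[0,0,1.1,0,0,0,0],[0,0,1.2,0,0,0,0]],
])

```text
t: 46.65
tcp_pos: [0.4999, -0.3325, 0.0569]
tool_rot: [0.706, 0.037, -0.706, 0.037]
force: [1.5, -0.2, 1.5]
finger_gap: -0.0
```

carry_out([
  [[0,0,0.08,0,0,0,0],[0,0,0.15,0,0,0,0],[0,0,0.15,0,0,0,0],[0,0,0.15,0,0,0,0],[0,0,0.15,0,0,0,0]],
])

```text
t: 47.15
tcp_pos: [0.4974, -0.3328, 0.0567]
tool_rot: [0.707, 0.037, -0.706, 0.037]
force: [4.7, 0.8, 1.2]
finger_gap: 0.001
```

carry_out([
  [[0,0,0.08,0,0,0,0],[0,0,0.15,0,0,0,0],[0,0,0.15,0,0,0,0],[0,0,0.15,0,0,0,0],[0,0,0.15,0,0,0,0]],
])

```text
t: 47.65
tcp_pos: [0.4975, -0.3329, 0.0568]
tool_rot: [0.709, 0.035, -0.703, 0.037]
force: [14.9, 3.9, -3.1]
finger_gap: 0.001
```

Stopped hard at the end (15 N). Backing off, lifting and checking everything.

carry_out([
  [[0,0,-0.5,0,0,0,0],[-0.6,0,-0.7,0,0,0,0],[-2,0,-0.7,0,0,0,0],[-4,0,-0.7,0,0,0,0],[-6,0,-0.7,0,0,0,0]],
])

```text
t: 48.15
tcp_pos: [0.508, -0.3303, 0.2067]
tool_rot: [-0.704, -0.038, 0.708, -0.036]
force: [0.8, -1.0, 0.3]
finger_gap: -0.001
```

carry_out([
  [[-0.5,-1,0.5,0,0,0,0],[-1,-2,1,0,0,0,0],[-1,-3.5,1.5,0,0,0,0],[-1,-5,2,0,0,0,0],[-1,-5,2,0,0,0,0]],
])

```text
t: 48.65
tcp_pos: [0.4421, -0.2065, 0.2307]
tool_rot: [-0.703, -0.04, 0.709, -0.036]
force: [-0.6, -0.7, -0.6]
finger_gap: 0.006
```

Run:
```python
from h import *
np.set_printoptions(precision=4,suppress=True)
cam("top")
d=cam("wrist");crop(d,"w37",(0,0,560,420),1.4);np.save("d5.npy",d,allow_pickle=True)
s=cam("scene");crop(s,"s37",(120,140,320,260),4)
for t in tubes(s,.058):
    if .4<t[2][0]<.7: print(t)
go((.4998,-.331,.054),-84)
```

```text
((252.99996948242188, 212.49998474121094), 250.5, array([ 0.5914, -0.0313,  0.058 ]), np.float64(0.18414355058740928), np.float64(8.026237776247939))
((234.32069396972656, 213.1517333984375), 257.5, array([ 0.5989, -0.0847,  0.058 ]), np.float64(0.18747986630001834), np.float64(6.918919515181301))
((272.52838134765625, 211.46798706054688), 250.5, array([0.5815, 0.0247, 0.058 ]), np.float64(0.1869419415829053), np.float64(8.186772226911359))
shift [ 7.11  4.93 -1.61] turn [ 0.    0.01 -0.01] | dist mm 220 t 48.80 tcp [ 0.4471 -0.2125  0.2316] gap -0.007 F [ 0.6 -0.1  0.3]
```

View pics/s37.png

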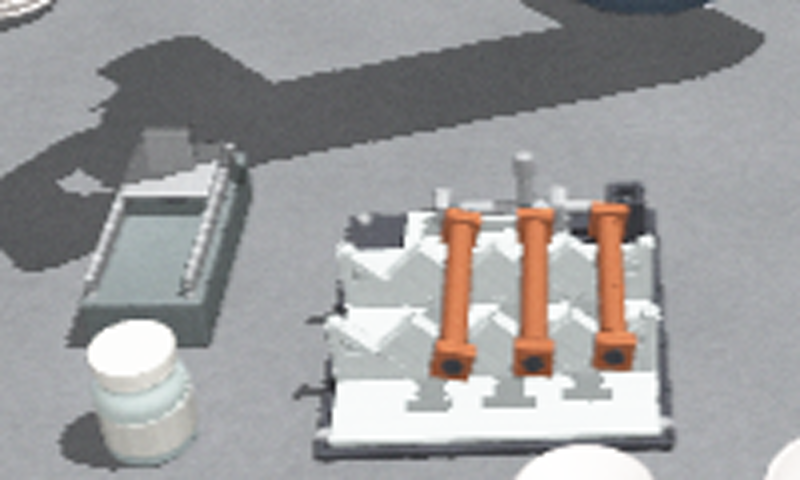

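View pics/w37.png

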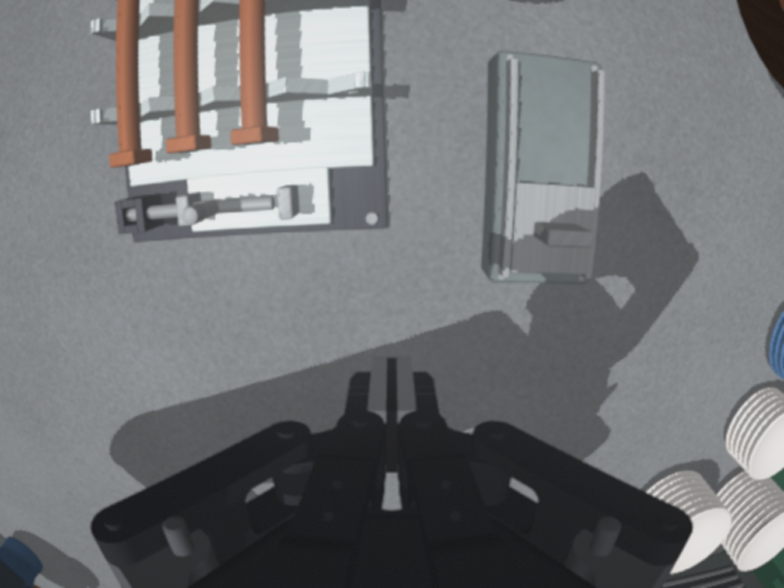

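Run:
```python
from h import *
np.set_printoptions(precision=4,suppress=True)
t=cam("top");crop(t,"t38",(270,150,400,280),6)
for q in tubes(t,.058): print(q) if q[2][1]>-.3 else 0
c,sn=np.cos(.1365),np.sin(.1365)
for y in(21,117): print(y,(px(t,(.596-.13*c-y/1e3*sn,-.0605-.13*sn+y/1e3*c,.086 if y==21 else .034))-[270,150])*6)
```

```text
((303.0243225097656, 206.15408325195312), 339.0, array([0.5825, 0.0238, 0.058 ]), np.float64(0.1595549442063501), np.float64(8.039992742659498))
((324.474853515625, 201.3433380126953), 323.5, array([ 0.5947, -0.0315,  0.058 ]), np.float64(0.15961917767449288), np.float64(7.7915466033130905))
((345.5577392578125, 198.33486938476562), 320.0, array([ 0.6022, -0.0859,  0.058 ]), np.float64(0.15975039948100367), np.float64(8.044802560167806))
21 [402.0463 605.1394]
117 [167.1376 646.997 ]
```

View pics/t38.png

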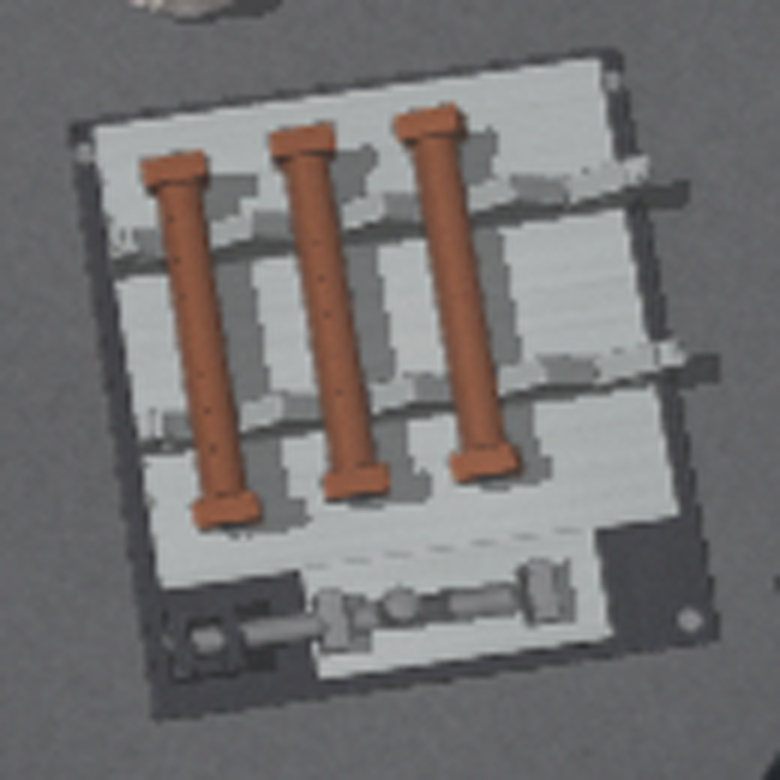

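In the top view the knob sits at (402,604), exactly the home prediction (402,605). The tip shows beyond the keeper at (170,640), and all the tubes are level. Handing in.

```bash
python3 -c "
from station import manip
print(manip.sense()['t']);print(manip.sign_off())"
```

```text
48.85
the job is handed in; nothing more can be done
None
```

I laid the three copper tubes (only three were present) in the notches at y = -28, +28 and +84 mm. I then pushed the bolt home, slid the cover aside, pressed the button and slid the cover shut. I handed in at 48.9 s of robot time; `sign_off` reports no verdict.

**Last checks:**
- **Tubes:** in the top view all three lie along the rack within 0.3°. Each measures 159.6 mm long when projected at the seated height of 58 mm, so they read as level and down. Their middles are a few mm from the rack middle. The tube at y = +84 ended about 5 mm nearer the robot than where I left it, which is within tolerance.
- **Bolt:** the knob is within a pixel of the predicted home position, and the tip shows beyond the keeper.
- **Cover:** its tab is back at its starting pixel within about 0.5 px, and it stopped hard at 15 N.
- **Button:** it bottomed out at 35 N while the cover was open. Afterwards it looked up, though it is now hidden under the cover.
- **Bystanders:** I never went near the dishes, jar or bowl. I judged this from the pictures and did not measure them at the end.

**What disagreed:**
- **Tool height:** the reported TCP height was about 26 mm lower than where the cameras showed the fingertips. My first grasp of tube A closed on air above it. I found the offset by camera and touch and allowed for it from then on.
- **Regrip:** I set tube B down once, with a brief 52 N, and gripped it lower.
- **Bolt travel:** it measured only about 37 mm. The guide-block positions show the bolt started about 5 mm in rather than fully withdrawn.

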